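Press a batch of ink-stick moulds in the ratchet press

TASK

Press this batch of filled ink-stick moulds: lift the lid off the warm box by its knob and set it down flat, knob up, in the middle of the empty wooden board; then stand every mould from the box upright in the bed of the press, between jaw and pad, and turn the gauge's red peak pointer back to its zero stop. Once the moulds are in and the pointer is at zero, swing the green ratchet lever back and forth until, with the lever let go, the black gauge needle stays in the green band, never letting it reach the red. Finish with the lid squarely back on the warm box, and leave the brass balance undisturbed.

Things in the scene. Friction and masses are not known exactly. Their poses are not given: they have to be found in the camera images.
- press: Dark iron ratchet press fixed to the bench, 136 mm deep (its x), 420 mm long (its y), base plate 15 mm thick. Origin: centre of its underside; x away from the robot, y left, z up. Left end (y +): anvil block with the face-up gauge. Right end (y -): ratchet head with the lever. Between them the open-topped bed for the moulds.
- bed_mid (a point): Middle of the bed floor as found (press x 0, y +0.0175, 15 mm above the bench), axes as the press. Bed 112 mm wide (x) between low rails (tops 37 mm above the bench), 155 mm long (y) from jaw to pad at the start. Moulds stand in a row along y, their length along x; they need not touch: the jaw closes the gaps.
- pad_face (a point): Middle of the face of the sprung pad, a steel plate 94 mm wide that closes the bed on the left, face at press y +0.095 unloaded, its top 61 mm above the bench.
- jaw (a joint): Travel of the press jaw towards the pad (m), 0 as found, at most 0.10. The jaw is a steel plate 94 mm wide, top 61 mm above the bench, that closes the bed on the right; its face is at press y = -0.060 plus this value. Driven by the ratchet wheel, 3 mm a notch; it does not go back.
- wheel (a joint): Ratchet wheel (92 mm over the teeth, vertical axis, 18 saw teeth of 20 degrees) under the lever: radians turned, clockwise from above, 0 as found. A spring pawl on the frame holds every notch reached; a spring pawl under the lever drives it.
- wheel_axis (a point): Point on the vertical axis of wheel and lever, at the mid height of the lever's grip (131 mm above the bench).
- lever (a joint): Green ratchet lever, swings level about wheel_axis, 0 to 1.396 rad, growing clockwise from above. At 0 it points 60 degrees right (y -) of the press's -x direction, at 1.396 20 degrees left of it. Growing (grip towards the moulds) drives the wheel; back clicks freely, a notch each 0.349 rad: a full swing gains 3. Friction 0.06 Nm; at most about 13 N at the grip under load.
- lever_grip (a point): Middle of the lever's upright black round grip, 22 mm thick, 66 mm tall (95 to 161 mm above the bench), 130 mm from the wheel axis; free all round, its top is open to a grasp from above.
- needle (a joint): Black needle of the gauge on the anvil block (dial 88 mm wide, 100 mm above the bench): load on the moulds, rad, 0 unloaded, grows clockwise from above. Once the row is tight about 0.55 rad a notch. Green band 1.1 to 2.0, red from 2.4, end 2.8. While the lever is part-way through a notch it reads up to one notch more than it will when the lever has gone back.
- peak_pointer (a joint): Red peak pointer of the gauge, fast to its red round reset knob; rad, same scale as the needle, zero stop at 0, range to 2.8, grows clockwise from above, so it is turned back anticlockwise. Stays where it is left (friction 0.012 Nm); the needle pushes it up. Found at 0.9 to 2.2.
- reset_knob (a point): Centre of the red reset knob in the middle of the dial: round, 28 mm thick, 30 mm tall (110 to 140 mm above the bench), axis vertical. The red pointer sweeps just under it.
- lid_knob (a point): Middle of the lid's black round knob, 26 mm thick, 34 mm tall. The lid (500 g) is a deep metal cover, hollow below, roof 134 x 220 mm (its x, y), with a skirt 138 x 224 mm that slips 8 mm down outside the box (5 mm play all round). This point is 17 mm above the roof, 64 mm above the box rim when the lid is on (point box_rim), 72 mm above the skirt's lower edge.
- box_rim (a point): Centre of the warm box's mouth, in the plane of its rim, 50 mm above the bench. The warm box is a low open bare-metal box, fixed, inside 114 x 200 mm (its x, y), walls 4 mm, inner floor 4 mm above the bench; the moulds stand in it in a row along its y, their blocks' tops just above the rim.
- board: Empty light wooden board, fixed, 150 x 236 x 12 mm, long side along its y; origin at the centre of its underside on the bench. A lid that lies on it has its knob point 84 mm above the bench.
- mould1_mid (a point): Ink-stick mould 1 (about 300 g; may be absent): dark wood block 100 x 40 mm (its x, y), 50 mm tall, with two bronze hoops; on top in the middle a paler grip 50 x 22 mm (x, y), 30 mm tall. This point: its centre, 40 mm above its underside, 10 mm below the block's top, 40 mm below the grip's top. In the bed it is 55 mm above the bench.
- mould2_mid (a point): Ink-stick mould 2 (about 300 g; may be absent): dark wood block 100 x 40 mm (its x, y), 50 mm tall, with two bronze hoops; on top in the middle a paler grip 50 x 22 mm (x, y), 30 mm tall. This point: its centre, 40 mm above its underside, 10 mm below the block's top, 40 mm below the grip's top. In the bed it is 55 mm above the bench.
- mould3_mid (a point): Ink-stick mould 3 (about 300 g; may be absent): dark wood block 100 x 40 mm (its x, y), 50 mm tall, with two bronze hoops; on top in the middle a paler grip 50 x 22 mm (x, y), 30 mm tall. This point: its centre, 40 mm above its underside, 10 mm below the block's top, 40 mm below the grip's top. In the bed it is 55 mm above the bench.
- balance: Brass and wood two-pan balance, loose, about 90 x 250 mm, 138 mm tall; origin at the centre of its underside. To be left alone.
There are look-alikes about, which are no part of the job. Leave any pink look-alike of the part that bears box_rim alone.

How it is judged:
By the outcome, as a careful person would: the job done as asked, in the order asked, and still so for the second after the job is handed in, with the robot touching nothing.
Of mould1, mould2, mould3 only 2 to 3 are there at a start; the rules pass over those that are not, and their reading is None.
At some moment in a run one of mould1, mould2, mould3, lid may be knocked a few centimetres aside while the robot is not near it.
It also fails if it takes over 210 s, if anything falls off the work surface, if the arm or the gripper's body presses on something with over 40 N, if the wrist force passes 120 N, or if a joint passes its speed limit or range.

ROBOT

A 6-joint arm with a two-finger parallel gripper is mounted at the origin on the work surface. World frame = base frame: x ahead of the robot, y to its left, z up, the work surface at z = 0. Lengths are in m, angles in rad, forces in N, time in s.
With the tool pointing down it reaches from about 0.3 to 0.775 m from the base axis. Payload 14.6 kg.
Tool frame: the origin (TCP) lies at the very end of the fingers, on their centre line; the grasp point (between the pads) lies ctrl.tcp_to_grasp behind it (ctrl.tcp_to_grasp is the distance from the TCP to the grasp point, in m); x points along the fingers, y is the direction in which the jaws open and shut, and the axes are right-handed (so a half turn about x gives the same grasp; the last joint's range is limited). The gripper opens to 94 mm and grips with 3 to 60 N. Pads are 16 mm wide; open, the fingers measure 119 mm over their backs; the gripper's body (75 mm by 177 mm) begins 78 mm behind the grasp point.
Start: joints at [-1.393, 0.3, 1.521, -0, 1.321, -0.067], TCP at [0.133, -0.534, 0.205] pointing down, gripper open.
Joint ranges: [-3.03, 3.03], [-0.79, 2.21], [0.23, 2.52], [-1.04, 4.18], [0, 3.07], [-2.55, 2.55]. Speed limits (rad/s): [2.22, 2.22, 2.57, 3.14, 3.14, 3.14].

INTERFACE

Orientations are given as [roll, pitch, yaw] about the fixed x, y, z axes, in that order (R = Rz(yaw) Ry(pitch) Rx(roll)).
In Python, from station import ctrl gives the robot as it stands.
- The arm moves only by the tool play_rows, never from a script. Its argument "increments" is a list that holds one entry, the list of rows, each a list of 5 numbers: the closure in counts, from 0 (fully open) to 255 (shut), then the shift along the tool's x, y, z in cm, then the turn about the tool's x in degrees. A call has 1 to 12 rows; each row shifts and turns the commanded pose from where the row before left it, along the tool's axes as they then stand; what a row does not reach is not made up. A row lasts 1/12 s, in which the tool goes at most 41.7 mm and 7.16 degrees, less where a joint would pass 70% of its speed; a pose out of reach is approached as far as the arm can. A call is refused whole if a number of a shift passes 4.17 or a number of a turn 7.16, either way. A call with a gripper value outside its range is refused whole. The fingers move at their own pace and stop on an object; "newtons" is the grip in N (left out, the last holds). Time passes only in rows, so rows that do not move let the fingers close. It gives the time, the measured TCP pose, the force and the opening at its end, in the units of the state.
- ctrl.get_obs(): the state, without advancing time (a new reading comes with each control period).
- ctrl.camera(name): name is "scene" or "top"; returns the picture (384x512x3 uint8, red, green, blue); there is no depth.
- ctrl.calibration(name): a dict with "fx", "fy", "cx", "cy" (pixels), "rvec" (rotation vector, rad) and "tvec" (3), from world to camera coordinates, as OpenCV has them. Camera axes: x right, y down, z forward; pixel columns grow to the right and rows downward; lengths in m; the calibration is good to about 2 mm. A picture is of the moment at which its call begins. calibration takes no time and is no camera call.
- ctrl.hand_in(): hands the job in, once; it reports no verdict.
The state is a dict: "time_s": time; "qpos": joint angles; "joint_vel": joint speeds; "tau": joint torques, N m; "ee_pos": TCP position; "eef_rot": TCP orientation; "force": force on the tool from outside, world axes, zero at the start; "moment": the same for the moment, N m; "grip_width": finger opening in m.
Only numpy, scipy, OpenCV 4.12 (cv2) and the standard library are available. Lean on these libraries where they do the work, as an engineer would, in place of code of your own. Each camera call takes 0.05 s, during which the arm holds its last target.

## Working session

There is one attempt and no reset: what is moved stays moved. The work goes in short steps, Python scripts to look and compute and a tool call to move; the robot and the scene stay as the last step left them, time stands still between calls to the robot, and variables do not carry over. Pictures are saved under pics/ and viewed, and the job is handed in when it is done.

Besides the shell and the picture viewer there is one more tool, called by a JSON object that holds its "name" and its "arguments", one argument or row to a line. play_rows: Moves the arm, as the interface text tells. Its arguments: {"type":"object","properties":{"increments":{"type":"array"},"newtons":{"type":"number"}},"required":["increments"]}

```bash
ls; mkdir -p pics
cat > h.py <<'E'
import numpy as np, cv2
from station import ctrl
def cal(n):
    c=ctrl.calibration(n); K=np.array([[c['fx'],0,c['cx']],[0,c['fy'],c['cy']],[0,0,1.]]);R=cv2.Rodrigues(np.array(c['rvec'],float))[0];t=np.array(c['tvec'],float).ravel();return K,R,t
def ray(n,u,v):
    K,R,t=cal(n);d=R.T@np.linalg.inv(K)@np.array([u,v,1.]);return -R.T@t,d
def onz(n,u,v,z):
    o,d=ray(n,u,v);return o+d*(z-o[2])/d[2]
def proj(n,P):
    K,R,t=cal(n);p=K@(R@np.array(P,float)+t);return p[:2]/p[2]
def snap(n,f):
    im=ctrl.camera(n);cv2.imwrite('pics/'+f,im[:,:,::-1]);return im
E
python3 - <<'E'
from h import *
snap('scene','s0.png');snap('top','t0.png')
for n in('scene','top'):
  K,R,t=cal(n);print(n,K.round(1).tolist(),(-R.T@t).round(3),R.round(2).tolist())
o=ctrl.get_obs();print(o);print(ctrl.tcp_to_grasp)
E
```

```text
pics
scene [[417.6, 0.0, 249.6], [0.0, 417.6, 189.9], [0.0, 0.0, 1.0]] [ 1.122 -0.26   1.048] [[0.33, 0.94, 0.01], [0.74, -0.25, -0.62], [-0.58, 0.21, -0.79]]
top [[367.5, 0.0, 256.0], [0.0, 367.5, 194.5], [0.0, 0.0, 1.0]] [0.342 0.006 0.975] [[0.01, -1.0, -0.02], [-0.99, -0.0, -0.11], [0.11, 0.02, -0.99]]
{'time_s': 0.1, 'qpos': array([-1.39256902e+00,  3.00376706e-01,  1.52147988e+00,  3.09634322e-05,
        1.32069464e+00, -6.65768817e-02]), 'joint_vel': array([ 0.00105552, -0.00249283, -0.00158939,  0.00035819, -0.00104219,
       -0.00019839]), 'tau': array([ 7.82303487e-04, -5.32645619e+01, -3.53286195e+01,  7.09365914e-02,
        2.34462053e-02, -4.89072829e-05]), 'ee_pos': array([ 0.13328031, -0.53338317,  0.20498092]), 'eef_rot': array([-1.66865189,  1.56983728,  1.71773728]), 'force': array([ 0.0090081 ,  0.09785027, -0.68655763]), 'moment': array([-0.02254266, -0.00195245, -0.02737357]), 'grip_width': 0.09409029080306637}
0.0188
```

View pics/s0.png

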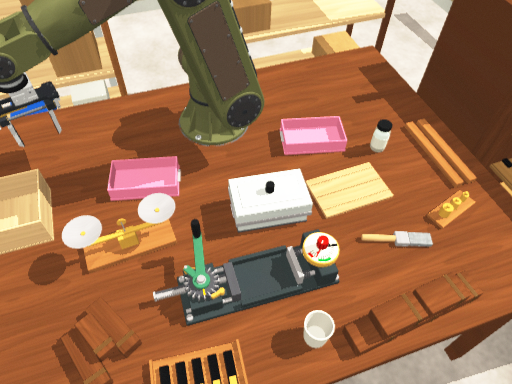

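View pics/t0.png

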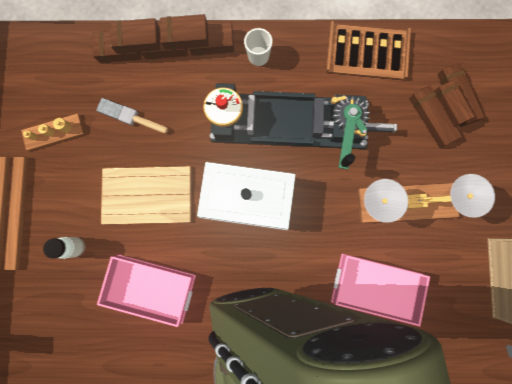

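The top view shows the white lid on the warm box (knob at about 246,194), the empty board (146,195) and the press (base 210-370, 92-148). The gauge is at 223,105, the lever grip at 348,160 and the balance at 430,200. There are two pink look-alike boxes, at 147,290 and 381,290. Next I'll enlarge and measure.

Run:
```python
import cv2,numpy as np
t=cv2.imread('pics/t0.png');s=cv2.imread('pics/s0.png')
cv2.imwrite('pics/t0a.png',cv2.resize(t[80:235,90:290],None,fx=3.8,fy=3.8,interpolation=cv2.INTER_CUBIC))
cv2.imwrite('pics/t0b.png',cv2.resize(t[80:180,195:410],None,fx=3.7,fy=3.7,interpolation=cv2.INTER_CUBIC))
cv2.imwrite('pics/s0b.png',cv2.resize(s[160:330,150:400],None,fx=3.2,fy=3.2,interpolation=cv2.INTER_CUBIC))
```

```text
(no output)
```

View pics/t0a.png

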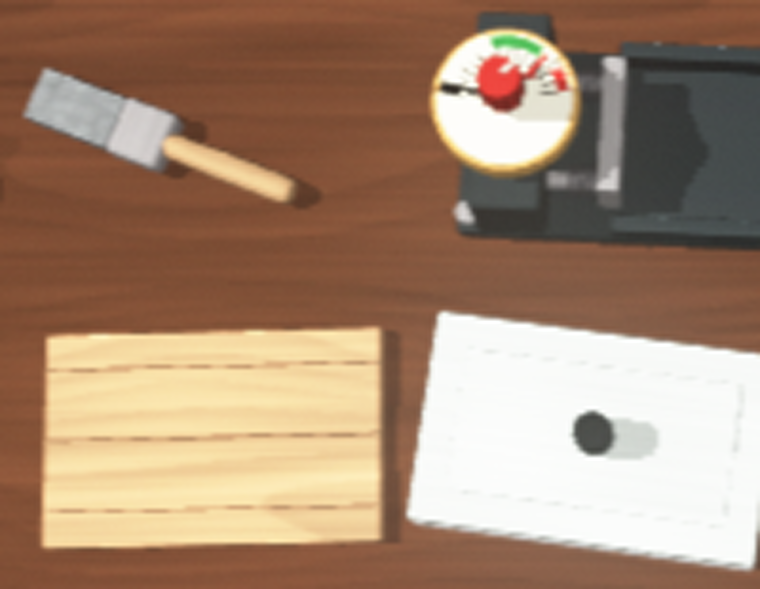

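View pics/t0b.png

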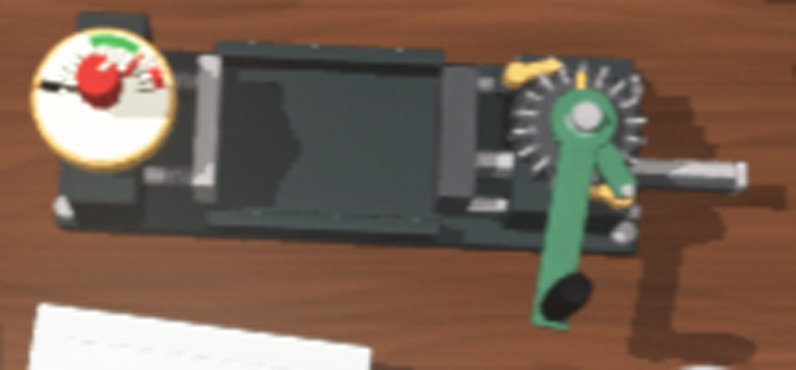

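View pics/s0b.png

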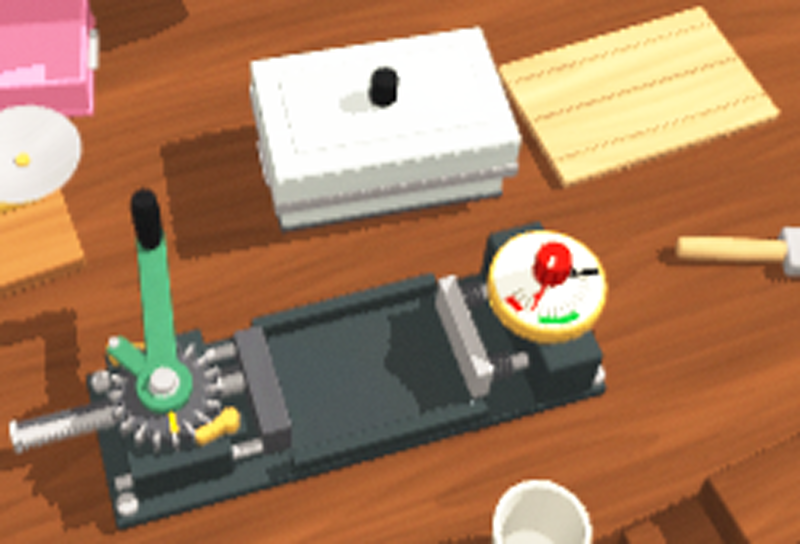

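```bash
cat >> h.py <<'E'
def tri(a,b):
    o1,d1=ray('top',*a);o2,d2=ray('scene',*b);d1=d1/np.linalg.norm(d1);d2=d2/np.linalg.norm(d2)
    A=np.c_[d1,-d2];s=np.linalg.lstsq(A,o2-o1,rcond=None)[0];p=o1+d1*s[0];q=o2+d2*s[1];return (p+q)/2,np.linalg.norm(p-q)
def blob(m,roi,show=False):
    x0,y0,x1,y1=roi;mm=np.zeros(m.shape,np.uint8);mm[y0:y1,x0:x1]=m[y0:y1,x0:x1]
    n,l,st,c=cv2.connectedComponentsWithStats(mm)
    if n<2:return None
    i=1+st[1:,4].argmax();return c[i],st[i],(l==i).astype(np.uint8)
def hsv(im):return cv2.cvtColor(im,cv2.COLOR_RGB2HSV)
def rectz(n,mask,z):
    c=max(cv2.findContours(mask,cv2.RETR_EXTERNAL,cv2.CHAIN_APPROX_NONE)[0],key=cv2.contourArea)[:,0]
    P=np.array([onz(n,u,v,z)[:2] for u,v in c],np.float32)
    (cx,cy),(w,h),a=cv2.minAreaRect(P*1000);
    b=cv2.boxPoints(((cx,cy),(w,h),a))
    e=[b[1]-b[0],b[2]-b[1]];l=max(e,key=np.linalg.norm);ang=np.degrees(np.arctan2(l[1],l[0]))-90 # yaw such that long=y
    ang=(ang+90)%180-90
    return np.array([cx,cy]).round(1),(round(w,1),round(h,1)),round(float(ang),2)
E
python3 - <<'E'
from h import *
t=cv2.imread('pics/t0.png')[:,:,::-1].copy();s=cv2.imread('pics/s0.png')[:,:,::-1].copy()
ht,hs=hsv(t),hsv(s)
# knob
kt=blob((ht[...,2]<90).astype(np.uint8),(235,183,258,206));ks=blob((hs[...,2]<80).astype(np.uint8),(260,176,280,198))
print('knob',kt[0],kt[1],ks[0],ks[1],tri(kt[0],ks[0]))
w=blob(((ht[...,2]>185)&(ht[...,1]<40)).astype(np.uint8),(190,155,300,235));print('lid',w[1],rectz('top',w[2],.097))
wd=blob(((ht[...,2]>150)&(ht[...,1]>60)&(ht[...,1]<160)&(ht[...,0]>12)&(ht[...,0]<30)).astype(np.uint8),(95,160,195,230));print('board',wd[1],rectz('top',wd[2],.012))
# red knob
r=lambda h:(((h[...,0]<6)|(h[...,0]>174))&(h[...,1]>180)&(h[...,2]>110)).astype(np.uint8)
rt=blob(r(ht),(205,88,245,125));rs=blob(r(hs),(300,230,345,265));print('red',rt[0],rt[1],rs[0],rs[1])
# grip
gt=blob((ht[...,2]<60).astype(np.uint8),(335,148,360,170));gs=blob((hs[...,2]<60).astype(np.uint8),(188,217,203,240))
print('grip',gt[0],gt[1],gs[0],gs[1],tri(gt[0],gs[0]))
E
```

```text
knob [245.76811594 193.73913043] [242 189   9  10  69] [269.51807229 186.91566265] [266 181   8  12  83] (array([0.43948358, 0.04715222, 0.11274297]), np.float64(5.864888028399707e-05))
lid [ 197  162   98   68 5050] (array([437.9,  47.9]), (220.7, 136.4), -7.51)
board [ 101  166   90   59 5075] (array([447.8, 318.5]), (152.3, 237.9), 1.5)
red [220.8        101.38571429] [217  96  10  11  70] [322.0862069  242.73275862] [317 236  12  19 116]
grip [347.74107143 159.97321429] [342 154  13  13 112] [195.42307692 228.23076923] [191 220  10  18 130] (array([ 0.5178183 , -0.19037594,  0.1289409 ]), np.float64(0.0005514744814236291))
```

Run:
```python
from h import *
print('hub',tri((353.4,111.1),(200.9,278.8)))
print('redknob',tri((220.9,101.4),(322.5,242.2)))
a=onz('top',366.6,147.6,.015);b=onz('top',210.4,141.6,.015);c=onz('scene',187.5,324,.015);d=onz('scene',339,281.9,.015)
print(a,b,c,d, np.linalg.norm(a-b),np.linalg.norm(c-d),np.linalg.norm(a-c),np.linalg.norm(b-d),(a+b+c+d)/4)
for p,q in((a,b),(c,d)): e=q-p;print('yaw',np.degrees(np.arctan2(-e[0],e[1])))
t=cv2.imread('pics/t0.png')[:,:,::-1].copy();h=hsv(t)
m=((h[...,2]>150)).astype(np.uint8)
w=blob(m,(200,84,245,130));print(w[1]);c=max(cv2.findContours(w[2],0,1)[0],key=cv2.contourArea);(e,ax,_)=cv2.fitEllipse(c);print(e,ax,onz('top',*e,.1))
```

```text
hub (array([ 0.64600551, -0.21327285,  0.09872353]), np.float64(0.0016740997140209238))
redknob (array([0.66104684, 0.1080617 , 0.1240033 ]), np.float64(0.0007346467407578669))
[ 0.57493408 -0.26762474  0.015     ] [0.59070879 0.14783786 0.015     ] [ 0.71300483 -0.27222273  0.015     ] [0.7332422 0.1399132 0.015    ] 0.4157619639244517 0.4126324942154448 0.13814728545357238 0.14275353716303707 [ 0.65297247 -0.0630241   0.015     ]
yaw -2.1744209042184175
yaw -2.811173416787427
[ 203   88   39   38 1136]
(222.17506408691406, 106.1066665649414) (37.38770294189453, 38.77170181274414) [0.65818274 0.10794918 0.1       ]
```

```bash
cat >> h.py <<'E'
from scipy.spatial.transform import Rotation as Rn
def pose():
    o=ctrl.get_obs();return o['ee_pos'],Rn.from_euler('xyz',o['eef_rot']).as_matrix(),o
def to(x,y,zg,jaw,n=None):
    """grasp point target (x,y,zg), jaw-axis yaw deg (mod 180). prints tool deltas: translation expressed in current tool axes, and turn"""
    p,R,o=pose();tz=zg-ctrl.tcp_to_grasp
    d=R.T@(np.array([x,y,tz])-p)*100
    cur=np.degrees(np.arctan2(R[1,1],R[0,1]))
    dy=(jaw-cur+90)%180-90
    print('now grasp',(p+R[:,0]*ctrl.tcp_to_grasp*-1).round(4),'jaw',cur.round(1),'q6',o['qpos'][5].round(2),'t',round(o['time_s'],2),'w',o['grip_width'].round(4),'F',o['force'].round(1))
    print('d xyz tool cm',d.round(2),'turn about x deg (yaw +%.1f => turn %.1f)'%(dy,dy*np.sign(R[2,0])),'tilt',R[:,0].round(3))
E
python3 - <<'E'
from h import *
p,R,o=pose();print(R.round(3))
to(.4395,.047,.25,0)
to(.4395,.047,.25,90)
E
```

```text
[[-0.     0.242 -0.97 ]
 [ 0.001 -0.97  -0.242]
 [-1.    -0.001 -0.   ]]Traceback (most recent call last):
  File "<stdin>", line 3, in <module>
  File "h.py", line 39, in to
    print('now grasp',(p+R[:,0]*ctrl.tcp_to_grasp*-1).round(4),'jaw',cur.round(1),'q6',o['qpos'][5].round(2),'t',round(o['time_s'],2),'w',o['grip_width'].round(4),'F',o['force'].round(1))
                                                                                                                                          ^^^^^^^^^^^^^^^^^^^^^
AttributeError: 'float' object has no attribute 'round'
```

```bash
sed -i "s/o\['grip_width'\].round(4)/round(o['grip_width'],4)/" h.py
python3 - <<'E'
from h import *
to(.4395,.047,.25,-7.5)
E
```

```text
now grasp [ 0.1333 -0.5334  0.2238] jaw -76.0 q6 -0.07 t 0.1 w 0.0941 F [ 0.   0.1 -0.7]
d xyz tool cm [ -2.57 -48.89 -43.78] turn about x deg (yaw +68.5 => turn -68.5) tilt [-0.     0.001 -1.   ]
```

{"name": "play_rows", "arguments": {
  "increments": [
    [[0,-0.8,-2.04,-1.82,0],[0,-0.8,-2.04,-1.82,0],[0,-0.8,-2.04,-1.82,0],[0,0,-2.04,-1.82,0],[0,0,-2.04,-1.82,0],[0,0,-2.04,-1.82,0],[0,0,-2.04,-1.82,0],[0,0,-2.04,-1.82,0],[0,0,-2.04,-1.82,0],[0,0,-2.04,-1.82,0],[0,0,-2.04,-1.82,0],[0,0,-2.04,-1.82,0]]
  ]
}}

```text
time_s: 1.1
ee_pos: [0.2861, -0.2418, 0.2293]
eef_rot: [-1.264, 1.571, 2.122]
force: [0.7, -0.7, 0.3]
grip_width: 0.0943
```

{"name": "play_rows", "arguments": {
  "increments": [
    [[0,0,-2.04,-1.82,0],[0,0,-2.04,-1.82,0],[0,0,-2.04,-1.82,0],[0,0,-2.04,-1.82,0],[0,0,-2.04,-1.82,0],[0,0,-2.04,-1.82,0],[0,0,-2.04,-1.82,0],[0,0,-2.04,-1.82,0],[0,0,-2.04,-1.82,0],[0,0,-2.04,-1.82,0],[0,0,-2.04,-1.82,0],[0,0,-2.04,-1.82,0]]
  ]
}}

```text
time_s: 2.1
ee_pos: [0.4387, 0.0487, 0.2293]
eef_rot: [-0.128, 1.57, -3.024]
force: [1.3, -0.8, -0.9]
grip_width: 0.0946
```

{"name": "play_rows", "arguments": {
  "increments": [
    [[0,0,0,0,-6.85],[0,0,0,0,-6.85],[0,0,0,0,-6.85],[0,0,0,0,-6.85],[0,0,0,0,-6.85],[0,0,0,0,-6.85],[0,0,0,0,-6.85],[0,0,0,0,-6.85],[0,0,0,0,-6.85],[0,0,0,0,-6.85],[0,0,0,0,0],[0,0,0,0,0]]
  ]
}}

```text
time_s: 3.1
ee_pos: [0.4383, 0.0473, 0.2293]
eef_rot: [-1.448, 1.57, 3.131]
force: [-0.2, -0.7, -0.3]
grip_width: 0.0943
```

Run:
```python
from h import *
to(.4395,.047,.122,-7.5)
t=snap('top','t1.png');s=snap('scene','s1.png')
```

```text
now grasp [0.4383 0.0473 0.2481] jaw -7.7 q6 0.16 t 3.1 w 0.0943 F [-0.2 -0.7 -0.3]
d xyz tool cm [1.261e+01 1.200e-01 1.000e-02] turn about x deg (yaw +0.2 => turn -0.2) tilt [-0.  0. -1.]
```

View pics/s1.png

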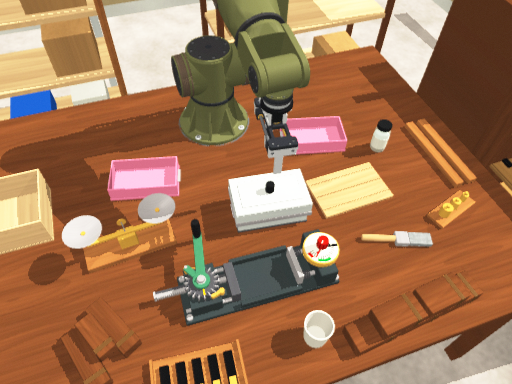

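The scene view shows the gripper above the lid, and the lid knob is still at about 269,187. I'll go down and grasp it.

{"name": "play_rows", "arguments": {
  "increments": [
    [[0,2.5,0.12,0,0],[0,2.5,0,0,0],[0,2.5,0,0,0],[0,2.5,0,0,0],[0,1.5,0,0,0],[0,1.1,0,0,0],[0,0,0,0,0],[255,0,0,0,0],[255,0,0,0,0],[255,0,0,0,0],[255,0,0,0,0],[255,0,0,0,0]]
  ],
  "newtons": 25
}}

```text
time_s: 4.2
ee_pos: [0.4398, 0.0471, 0.104]
eef_rot: [1.732, 1.57, 0.03]
force: [-0.5, 0.0, -0.6]
grip_width: 0.0638
```

{"name": "play_rows", "arguments": {
  "increments": [
    [[255,0,0,0,0],[255,0,0,0,0],[255,0,0,0,0],[255,-0.5,0,0,0],[255,-1,0,0,0],[255,-1,0,0,0],[255,-1,0,0,0],[255,-1,0,0,0]]
  ]
}}

```text
time_s: 4.87
ee_pos: [0.4395, 0.0471, 0.1495]
eef_rot: [-1.626, 1.571, 2.956]
force: [0.4, -1.1, -4.9]
grip_width: 0.0245
```

Run:
```python
from h import *
s=snap('scene','s2.png')
to(.4478,.3185,.2,1.5)
cv2.imwrite('pics/s2b.png',cv2.resize(s[120:250,180:400,::-1],None,fx=3.5,fy=3.5))
```

```text
now grasp [0.4403 0.0471 0.1702] jaw -7.5 q6 0.15 t 4.92 w 0.0244 F [ 0.7 -0.6 -1.7]
d xyz tool cm [ -2.98  -2.78 -27.  ] turn about x deg (yaw +9.0 => turn -9.0) tilt [ 0.003  0.    -1.   ]
```

View pics/s2b.png

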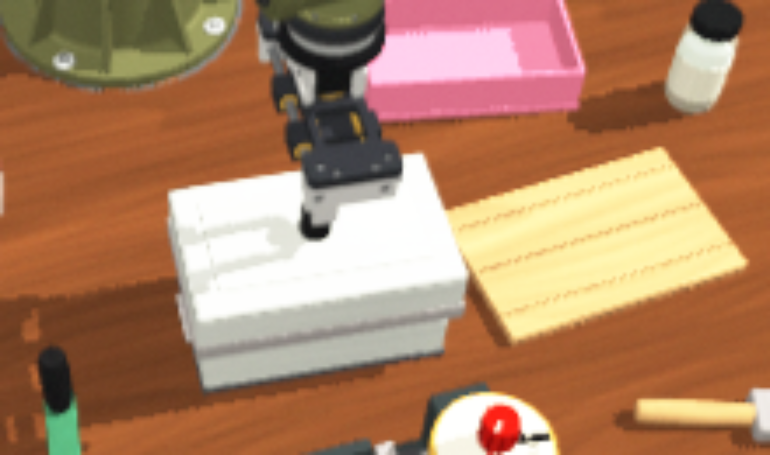

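{"name": "play_rows", "arguments": {
  "increments": [
    [[255,-1,0,0,0],[255,-1,0,0,0],[255,-1,0,0,0],[255,-1,0,0,0],[255,-1,0,0,0],[255,0,0,0,0],[255,0,0,0,0]]
  ]
}}

```text
time_s: 5.5
ee_pos: [0.4397, 0.0471, 0.1988]
eef_rot: [1.724, 1.57, 0.023]
force: [-0.1, -0.3, -4.1]
grip_width: 0.0245
```

Run:
```python
from h import *
s=snap('scene','s3.png')
to(.4478,.3185,.22,1.5)
cv2.imwrite('pics/s3b.png',cv2.resize(s[100:250,180:400,::-1],None,fx=3.5,fy=3.5))
```

```text
now grasp [0.4395 0.0471 0.217 ] jaw -7.5 q6 0.15 t 5.55 w 0.0243 F [ 0.8 -0.1 -5.1]
d xyz tool cm [ -0.3   -2.71 -27.02] turn about x deg (yaw +9.0 => turn -9.0) tilt [-0.  0. -1.]
```

View pics/s3b.png

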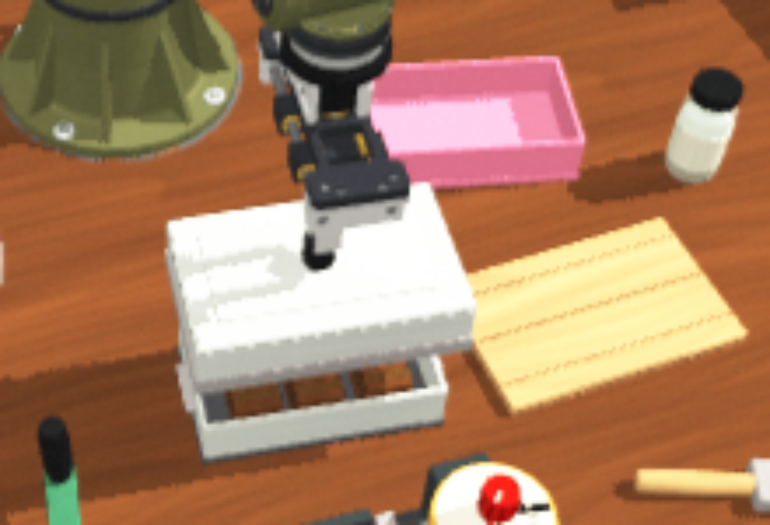

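The lid is up and level, and three moulds show in the box. I'll carry it to the board.

{"name": "play_rows", "arguments": {
  "increments": [
    [[255,0,-0.2,-1,0],[255,0,-0.2,-2,0],[255,0,-0.2,-2.5,0],[255,0,-0.2,-2.5,0],[255,0,-0.2,-2.5,0],[255,0,-0.2,-2.5,0],[255,0,-0.2,-2.5,0],[255,0,-0.2,-2.5,0],[255,0,-0.2,-2.5,0],[255,0,-0.2,-2.5,0],[255,0,-0.3,-2.5,0],[255,0,-0.4,-1.5,0]]
  ]
}}

```text
time_s: 6.55
ee_pos: [0.4472, 0.3209, 0.1974]
eef_rot: [-1.188, 1.569, -2.889]
force: [1.1, -0.4, -4.9]
grip_width: 0.0243
```

{"name": "play_rows", "arguments": {
  "increments": [
    [[255,0,0,0,-3],[255,0,0,0,-3],[255,0,0,0,-3],[255,2,0,0,0],[255,2,0,0,0],[255,2,0,0,0],[255,1,0,0,0],[255,0,0,0,0],[255,0,0,0,0],[255,0,0,0,0]]
  ]
}}

```text
time_s: 7.38
ee_pos: [0.4483, 0.3188, 0.1295]
eef_rot: [2.104, 1.569, 0.56]
force: [-0.4, 0.2, -4.1]
grip_width: 0.0242
```

Run:
```python
from h import *
s=snap('scene','s4.png');t=snap('top','t4.png')
to(.4478,.3185,.093,1.5)
cv2.imwrite('pics/t4b.png',cv2.resize(t[120:260,60:310,::-1],None,fx=3.2,fy=3.2))
cv2.imwrite('pics/s4b.png',cv2.resize(s[120:260,200:420,::-1],None,fx=3.5,fy=3.5))
```

```text
now grasp [0.4483 0.3187 0.1484] jaw 1.5 q6 0.52 t 7.48 w 0.0243 F [-0.1 -0.4 -5.1]
d xyz tool cm [ 5.54 -0.07  0.02] turn about x deg (yaw +-0.0 => turn 0.0) tilt [ 0.002  0.001 -1.   ]
```

View pics/s4b.png

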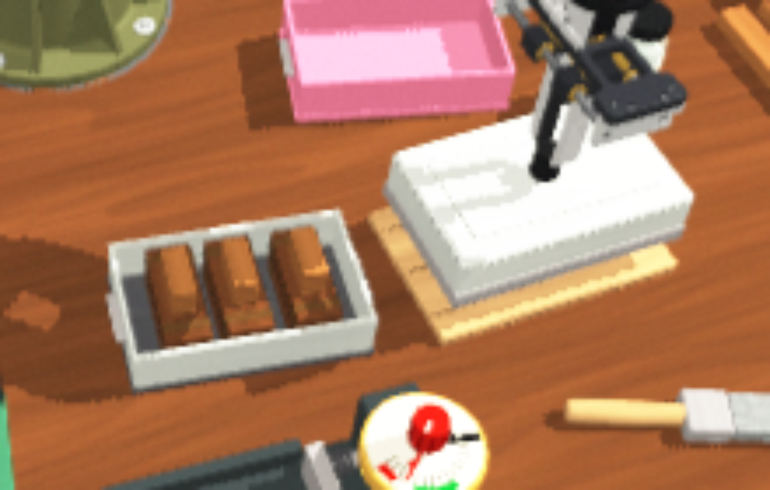

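View pics/t4b.png

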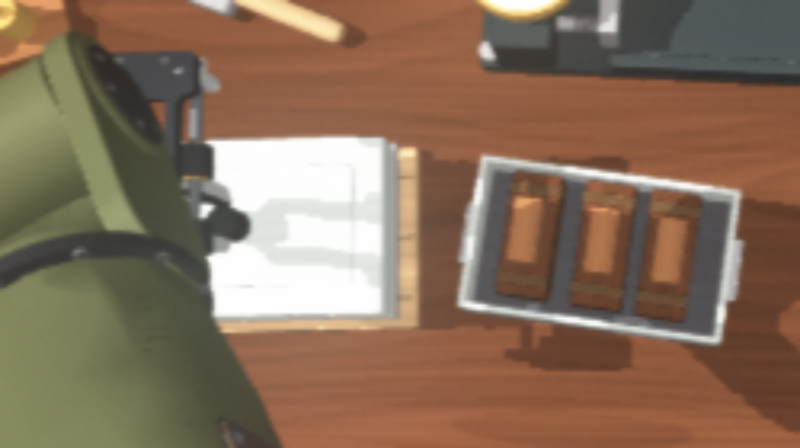

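The lid is level over the board, and three moulds are visible in the box. Setting it down.

{"name": "play_rows", "arguments": {
  "increments": [
    [[255,1.5,0,0,0],[255,1.5,0,0,0],[255,1,0,0,0],[255,0.5,0,0,0],[255,0.4,0,0,0],[255,0.3,0,0,0],[255,0.2,0,0,0],[255,0.1,0,0,0],[255,0,0,0,0],[255,0,0,0,0]]
  ]
}}

```text
time_s: 8.32
ee_pos: [0.4486, 0.3201, 0.0777]
eef_rot: [2.417, 1.566, 0.873]
force: [-14.3, 1.0, 31.2]
grip_width: 0.0256
```

{"name": "play_rows", "arguments": {
  "increments": [
    [[255,-0.3,0,0,0],[255,0,0,0,0],[0,0,0,0,0],[0,0,0,0,0],[0,0,0,0,0],[0,0,0,0,0],[0,0,0,0,0],[0,0,0,0,0],[0,0,0,0,0],[0,0,0,0,0]]
  ]
}}

```text
time_s: 9.15
ee_pos: [0.448, 0.3183, 0.0764]
eef_rot: [-1.2, 1.571, -2.744]
force: [-0.3, -0.3, 0.2]
grip_width: 0.0753
```

{"name": "play_rows", "arguments": {
  "increments": [
    [[0,-2,0,0,0],[0,-3,0,0,0],[0,-3,0,0,0],[0,-3,0,0,0],[0,-1,-1,2,0],[0,0,-1,3,0],[0,0,-1,3,0],[0,0,0,0,0]]
  ]
}}

```text
time_s: 9.82
ee_pos: [0.419, 0.2344, 0.1968]
eef_rot: [0.17, 1.57, -1.376]
force: [-0.0, 1.4, 1.0]
grip_width: 0.094
```

Run:
```python
from h import *
s=snap('scene','s5.png');t=snap('top','t5.png')
to(.44,.12,.2,-7.5)
cv2.imwrite('pics/t5b.png',cv2.resize(t[120:260,60:310,::-1],None,fx=3.2,fy=3.2))
cv2.imwrite('pics/s5b.png',cv2.resize(s[120:260,200:420,::-1],None,fx=3.5,fy=3.5))
```

```text
now grasp [0.4202 0.2371 0.2157] jaw 1.4 q6 0.41 t 9.92 w 0.0941 F [-0.6 -0.3  0.3]
d xyz tool cm [ 1.57  1.68 11.76] turn about x deg (yaw +-8.9 => turn 8.9) tilt [ 0.001  0.    -1.   ]
```

View pics/s5b.png

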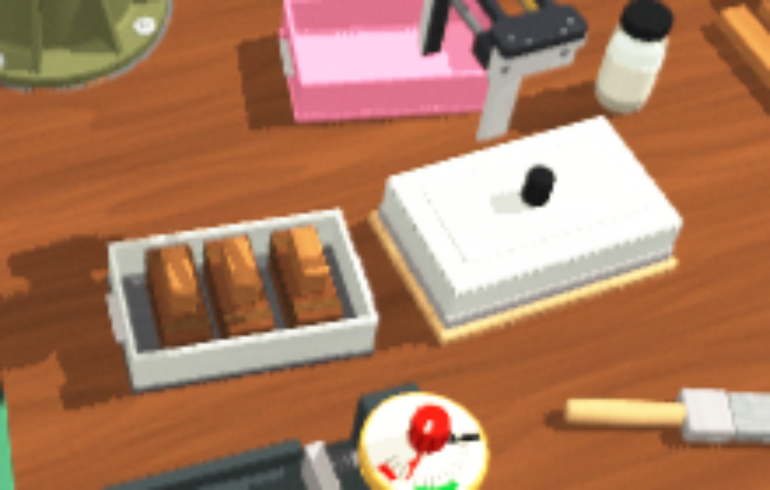

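View pics/t5b.png

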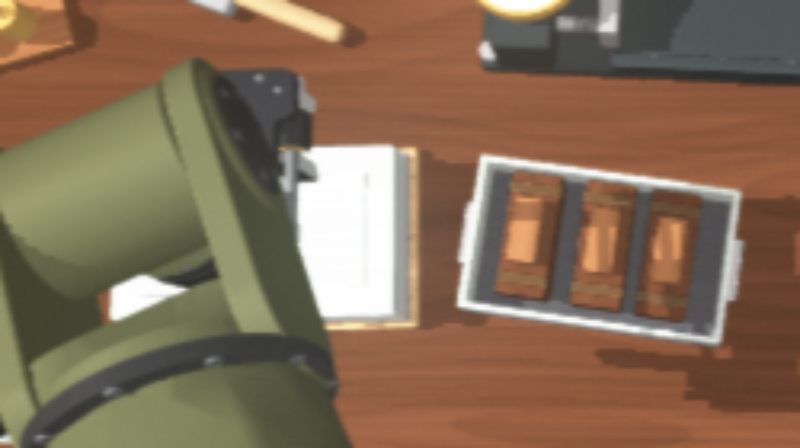

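Run:
```python
from h import *
t=cv2.imread('pics/t5.png')[:,:,::-1].copy();h=hsv(t)
cv2.imwrite('pics/t5c.png',cv2.resize(t[160:232,198:298,::-1],None,fx=7.5,fy=7.5,interpolation=cv2.INTER_CUBIC))
for p in((224,191),(247,195),(269,198),(224,176),(217,191),(232,191),(236,192)):print(p,t[p[1],p[0]],h[p[1],p[0]])
w=blob(((h[...,2]>140)&(h[...,1]<50)).astype(np.uint8),(200,160,295,232));print('box',w[1],rectz('top',w[2],.05))
```

```text
(224, 191) [234 170 114] [ 14 131 234]
(247, 195) [182 123  82] [ 12 140 182]
(269, 198) [179 121  80] [ 12 141 179]
(224, 176) [148  97  68] [ 11 138 148]
(217, 191) [114  90  80] [  9  76 114]
(232, 191) [105  69  52] [ 10 129 105]
(236, 192) [86 83 84] [170   9  86]
box [203 168  89  60 903] (array([437. ,  46.5]), (222.0, 124.6), -7.79)
```

View pics/t5c.png

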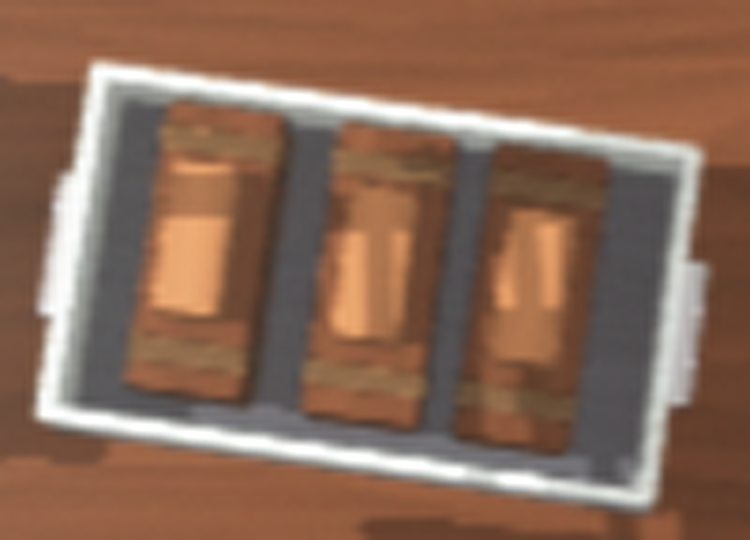

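Run:
```python
from h import *
f=lambda p:((p[0]+.5)/7.5-.5+198,(p[1]+.5)/7.5-.5+160)
for n,c in dict(L=[(172,163),(240,170),(220,316),(152,308)],M=[(347,183),(417,190),(400,340),(330,332)],R=[(507,205),(572,213),(562,362),(495,355)]).items():
  P=np.array([onz('top',*f(q),.084) for q in c]);e=(P[0]+P[1]-P[2]-P[3])/2;w=(P[0]-P[1]+P[3]-P[2])/2
  print(n,P.mean(0).round(4),'len',np.linalg.norm(e).round(4),np.linalg.norm(w).round(4),'yaw',np.degrees(np.arctan2(e[1],e[0])).round(1))
R=np.array([onz('top',*f(q),.05) for q in[(95,65),(703,148),(655,505),(38,418)]]);print('box',R.mean(0),np.linalg.norm(R[0]-R[1]),np.linalg.norm(R[1]-R[2]));e=R[0]-R[1]+R[3]-R[2];print(np.degrees(np.arctan2(-e[0],e[1])))
to(.4378,.0965,.122,-7.5)
```

```text
L [0.4482 0.1025 0.084 ] len 0.0482 0.0224 yaw -6.9
M [0.4412 0.0446 0.084 ] len 0.0492 0.0229 yaw -6.0
R [ 0.4341 -0.0076  0.084 ] len 0.0489 0.0216 yaw -4.1
box [0.43768196 0.04656907 0.05      ] 0.20884528877855918 0.12167035541804495
-7.694922573060302
now grasp [0.4202 0.2371 0.2157] jaw 1.4 q6 0.41 t 9.92 w 0.0941 F [-0.6 -0.3  0.3]
d xyz tool cm [ 9.37  1.39 14.11] turn about x deg (yaw +-8.9 => turn 8.9) tilt [ 0.001  0.    -1.   ]
```

Run:
```python
from h import *
c,s=np.cos(np.radians(-2.5)),np.sin(np.radians(-2.5));Rm=np.array([[c,-s],[s,c]])
f=lambda x,y:(x/3.7+195-.37,y/3.7+80-.37)
for n,p,z in(('pad',(220,57),.061),('pad',(214,187),.061),('jaw',(442,70),.061),('jaw',(438,198),.061),('hub',(586,115),.1),('railF',(218,45),.037),('railF',(443,52),.037),('railN',(208,212),.037),('railN',(437,220),.037)):
  w=onz('top',*f(*p),z)[:2];print(n,w.round(4),'press',(Rm.T@(w-[.653,-.063])).round(4))
for y in(.067,.022,-.023):print(np.array([.653,-.063])+Rm@[0,y])
to(.4482,.1025,.078,-7)
```

```text
pad [0.7018 0.0305] press [0.0447 0.0955]
pad [0.6087 0.034 ] press [-0.0485  0.095 ]
jaw [ 0.6922 -0.1238] press [ 0.0418 -0.0591]
jaw [ 0.6011 -0.12  ] press [-0.0494 -0.0593]
hub [ 0.6463 -0.2128] press [-0.0002 -0.15  ]
railF [0.7202 0.0326] press [0.0629 0.0984]
railF [ 0.7147 -0.1281] press [ 0.0645 -0.0623]
railN [0.5976 0.0388] press [-0.0598  0.0993]
railN [ 0.592  -0.1225] press [-0.0583 -0.0621]
[0.6559225  0.00393623]
[ 0.65395963 -0.04102094]
[ 0.65199675 -0.08597811]
now grasp [0.4202 0.2371 0.2157] jaw 1.4 q6 0.41 t 9.92 w 0.0941 F [-0.6 -0.3  0.3]
d xyz tool cm [13.77  2.45 13.54] turn about x deg (yaw +-8.4 => turn 8.4) tilt [ 0.001  0.    -1.   ]
```

{"name": "play_rows", "arguments": {
  "increments": [
    [[0,0,0.45,2.5,0],[0,0,0.5,2.54,0],[0,0,0.5,2.5,0],[0,0,0.5,3,0],[0,0,0.5,3,0],[0,1.5,0,0,4.2],[0,2.5,0,0,4.2],[0,2.5,0,0,0],[0,2.5,0,0,0],[0,0,0,0,0],[0,0,0,0,0]]
  ]
}}

```text
time_s: 10.83
ee_pos: [0.4482, 0.1034, 0.1062]
eef_rot: [-1.34, 1.569, -3.03]
force: [1.0, -0.1, 0.9]
grip_width: 0.094
```

Run:
```python
from h import *
to(.4482,.1025,.078,-7)
```

```text
now grasp [0.4482 0.1034 0.125 ] jaw -6.8 q6 0.27 t 10.83 w 0.094 F [ 1.  -0.1  0.9]
d xyz tool cm [4.7  0.02 0.08] turn about x deg (yaw +-0.2 => turn 0.2) tilt [-0.002 -0.    -1.   ]
```

{"name": "play_rows", "arguments": {
  "increments": [
    [[0,2,0,0,0],[0,1.5,0,0,0],[0,0.7,0,0,0],[0,0.5,0,0,0],[0,0,0,0,0],[255,0,0,0,0],[255,0,0,0,0],[255,0,0,0,0],[255,0,0,0,0],[255,0,0,0,0],[255,0,0,0,0],[255,0,0,0,0]]
  ],
  "newtons": 25
}}

```text
time_s: 11.83
ee_pos: [0.4484, 0.1029, 0.0596]
eef_rot: [1.837, 1.57, 0.146]
force: [2.2, 0.7, 0.3]
grip_width: 0.0507
```

{"name": "play_rows", "arguments": {
  "increments": [
    [[255,-0.5,0,0,0],[255,-1.5,0,0,0],[255,-2.5,0,0,0],[255,-2.5,0,0,0],[255,-2.5,0,0,0],[255,-2,0,0,0],[255,0,0,0,0],[255,0,0,0,0]]
  ]
}}

```text
time_s: 12.5
ee_pos: [0.4482, 0.1029, 0.1744]
eef_rot: [1.891, 1.57, 0.2]
force: [-0.2, -0.4, -4.8]
grip_width: 0.0496
```

Run:
```python
from h import *
s=snap('scene','s6.png')
to(.656,.004,.089,-2.5)
cv2.imwrite('pics/s6b.png',cv2.resize(s[100:260,180:400,::-1],None,fx=3.5,fy=3.5))
```

```text
now grasp [0.4477 0.1028 0.1921] jaw -6.9 q6 0.27 t 12.55 w 0.0496 F [ 0.4  1.  -4.3]
d xyz tool cm [10.29 21.88  7.31] turn about x deg (yaw +4.4 => turn -4.4) tilt [-0.001 -0.    -1.   ]
```

View pics/s6b.png

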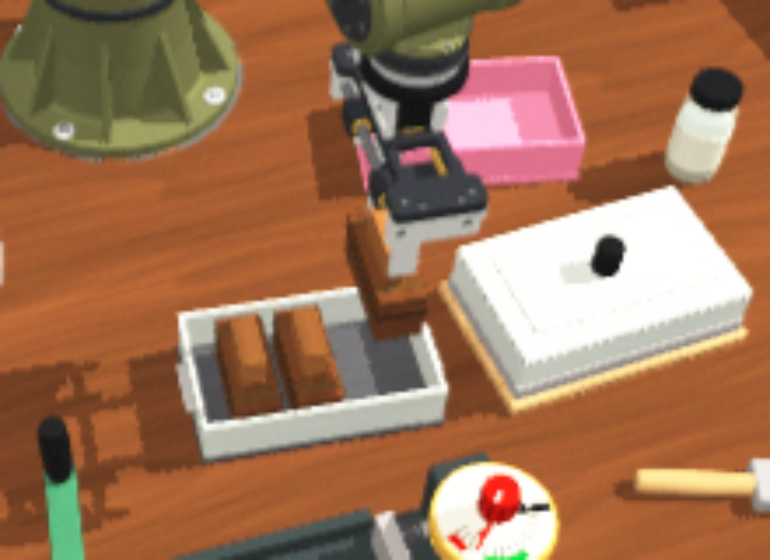

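{"name": "play_rows", "arguments": {
  "increments": [
    [[255,0,1.2,0.8,0],[255,0,2.3,0.8,0],[255,0,2.3,0.8,0],[255,0,2.3,0.8,0],[255,0,2.3,0.8,0],[255,0,2.3,0.8,0],[255,0,2.3,0.8,0],[255,0,2.3,0.8,0],[255,0,2.3,0.6,0],[255,0,2.28,0.3,-2.2],[255,0,0,0,-2.2],[255,0,0,0,0]]
  ]
}}

```text
time_s: 13.55
ee_pos: [0.6568, 0.0032, 0.1712]
eef_rot: [-1.563, 1.567, 3.107]
force: [-0.5, 0.6, -4.2]
grip_width: 0.05
```

{"name": "play_rows", "arguments": {
  "increments": [
    [[255,1.5,0,0,0],[255,2,0,0,0],[255,1,0,0,0],[255,0,0,0,0]]
  ]
}}

```text
time_s: 13.88
ee_pos: [0.6551, 0.0041, 0.1258]
eef_rot: [-1.57, 1.565, 3.098]
force: [-0.2, 1.1, -3.7]
grip_width: 0.0497
```

Run:
```python
from h import *
to(.656,.004,.089,-2.5)
s=snap('scene','s7.png');t=snap('top','t7.png')
cv2.imwrite('pics/s7b.png',cv2.resize(s[190:330,180:400,::-1],None,fx=3.5,fy=3.5))
```

```text
now grasp [0.6552 0.0041 0.1446] jaw -2.5 q6 -0.01 t 13.88 w 0.0497 F [-0.2  1.1 -3.7]
d xyz tool cm [5.56 0.13 0.01] turn about x deg (yaw +0.0 => turn -0.0) tilt [-0.006  0.    -1.   ]
```

View pics/s7b.png

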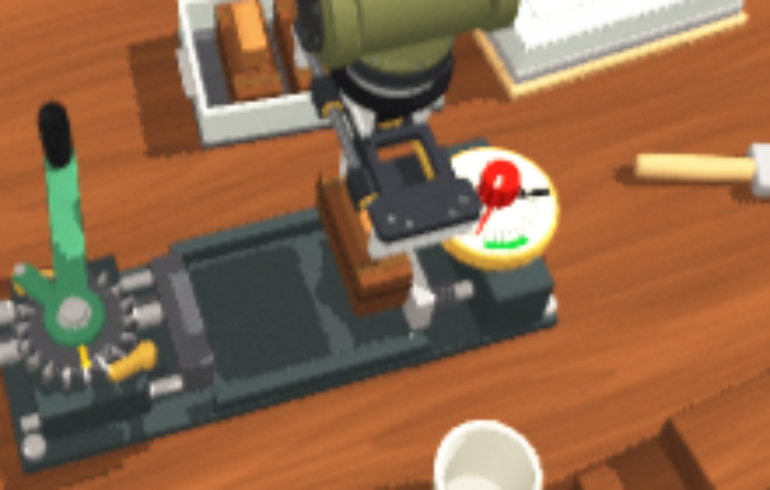

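{"name": "play_rows", "arguments": {
  "increments": [
    [[255,1,0.1,0,0],[255,1,0,0,0],[255,1,0,0,0],[255,1,0,0,0],[255,0.5,0,0,0],[255,0.4,0,0,0],[255,0.3,0,0,0],[255,0.2,0,0,0],[255,0,0,0,0]]
  ]
}}

```text
time_s: 14.73
ee_pos: [0.6577, 0.0042, 0.0752]
eef_rot: [-1.584, 1.571, 3.086]
force: [-0.5, 0.5, -4.2]
grip_width: 0.0496
```

Run:
```python
from h import *
to(.656,.004,.089,-2.5)
```

```text
now grasp [0.6577 0.0042 0.094 ] jaw -2.5 q6 -0.01 t 14.73 w 0.0496 F [-0.5  0.5 -4.2]
d xyz tool cm [ 0.5  -0.16  0.02] turn about x deg (yaw +-0.0 => turn 0.0) tilt [-0.  0. -1.]
```

{"name": "play_rows", "arguments": {
  "increments": [
    [[255,0.3,-0.1,0,0],[255,0.2,0,0,0],[255,0.1,0,0,0],[255,0,0,0,0]]
  ]
}}

```text
time_s: 15.07
ee_pos: [0.6568, 0.0042, 0.0706]
eef_rot: [1.595, 1.57, -0.019]
force: [-4.9, 1.1, 6.3]
grip_width: 0.0497
```

Run:
```python
from h import *
to(.656,.004,.089,-2.5)
s=snap('scene','s8.png')
cv2.imwrite('pics/s8b.png',cv2.resize(s[190:330,180:400,::-1],None,fx=3.5,fy=3.5))
```

```text
now grasp [0.6568 0.0042 0.0894] jaw -2.5 q6 -0.01 t 15.07 w 0.0497 F [-4.9  1.1  6.3]
d xyz tool cm [ 0.04 -0.08  0.03] turn about x deg (yaw +-0.0 => turn 0.0) tilt [ 0.001 -0.    -1.   ]
```

View pics/s8b.png

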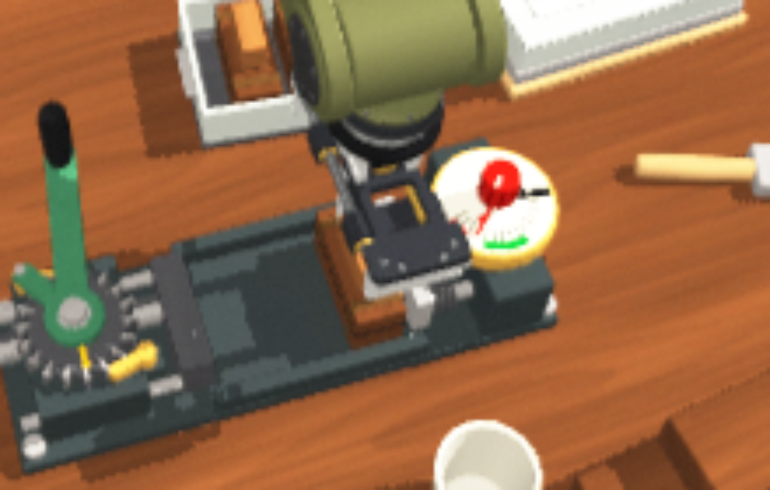

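{"name": "play_rows", "arguments": {
  "increments": [
    [[0,0,0,0,0],[0,0,0,0,0],[0,0,0,0,0],[0,0,0,0,0],[0,0,0,0,0],[0,0,0,0,0],[0,-1.5,0,0,0],[0,-3,0,0,0],[0,-3,0,0,0],[0,-2,0,0,0],[0,0,-1.5,0,0],[0,0,-2,0,0]]
  ]
}}

```text
time_s: 16.12
ee_pos: [0.6223, 0.0056, 0.1655]
eef_rot: [1.563, 1.568, -0.051]
force: [1.3, -0.3, -0.2]
grip_width: 0.0938
```

{"name": "play_rows", "arguments": {
  "increments": [
    [[0,0,-2.5,-0.5,0],[0,0,-2.5,-0.5,0],[0,0,-2.5,-0.5,0],[0,0,-2.5,-0.5,0],[0,0,-2.5,-0.5,0],[0,0,-2.5,-0.5,0],[0,0,-2,0,0],[0,0,0,0,0],[0,0,0,0,0]]
  ]
}}

```text
time_s: 16.87
ee_pos: [0.4531, 0.0431, 0.165]
eef_rot: [1.599, 1.569, -0.014]
force: [0.5, -0.3, -0.4]
grip_width: 0.0937
```

Run:
```python
from h import *
to(.4412,.0446,.078,-6.5)
s=snap('scene','s9.png');t=snap('top','t9.png')
cv2.imwrite('pics/s9b.png',cv2.resize(s[150:330,180:400,::-1],None,fx=3.3,fy=3.3))
```

```text
now grasp [0.4531 0.0431 0.1838] jaw -2.5 q6 0.06 t 16.87 w 0.0937 F [ 0.5 -0.3 -0.4]
d xyz tool cm [10.58 -1.21 -0.1 ] turn about x deg (yaw +-4.0 => turn 4.0) tilt [ 0.001 -0.    -1.   ]
```

View pics/s9b.png

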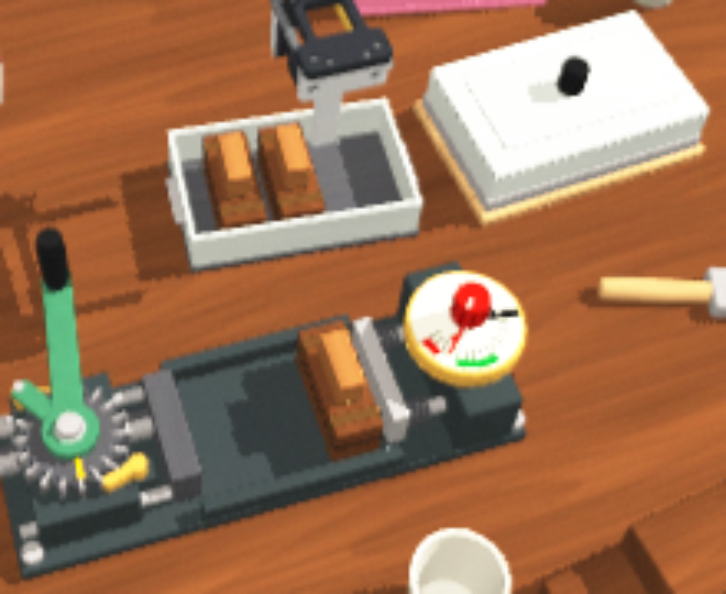

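View pics/t9.png

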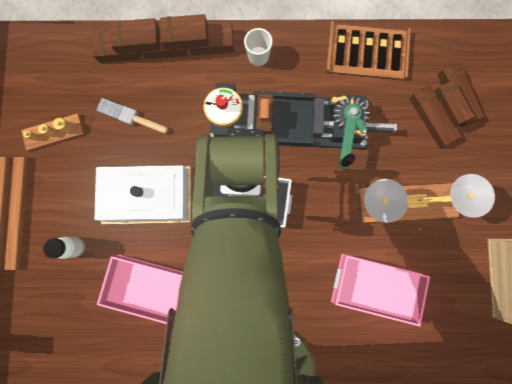

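Run:
```python
from h import *
for n in('5','9'):
  t=cv2.imread(f'pics/t{n}.png')[:,:,::-1].copy();s=cv2.imread(f'pics/s{n}.png')[:,:,::-1].copy()
  a=blob((hsv(s)[...,2]<80).astype(np.uint8),(330,150,365,185));print(a[0],a[1],onz('scene',*a[0],.084))
b=blob((hsv(t)[...,2]<90).astype(np.uint8),(125,180,150,203));print(b[0],tri(b[0],a[0]))
h=hsv(t);w=blob(((h[...,2]>185)&(h[...,1]<40)).astype(np.uint8),(85,155,195,235));print(rectz('top',w[2],.067))
```

```text
[353.22368421 172.94736842] [349 168   9  11  76] [0.44956785 0.31709577 0.084     ]
[353.27272727 172.96103896] [349 168   9  11  77] [0.44966469 0.31721156 0.084     ]
[136.27160494 191.0617284 ] (array([0.44848283, 0.31830233, 0.08230249]), np.float64(0.0001352963488050187))
(array([447.2, 318.4]), (134.8, 220.0), 1.4)
```

The lid sits centred on the board, with its knob at (0.448, 0.318) and its yaw matching. Now the second mould.

{"name": "play_rows", "arguments": {
  "increments": [
    [[0,1,-0.6,-0.1,0],[0,2,-0.6,0,0],[0,2,0,0,4],[0,2,0,0,0],[0,1.5,0,0,0],[0,1.5,0,0,0],[0,0.5,0,0,0],[0,0,0,0,0],[0,0,0,0,0]]
  ]
}}

```text
time_s: 17.72
ee_pos: [0.4417, 0.0445, 0.0597]
eef_rot: [-1.015, 1.571, -2.699]
force: [-0.3, -0.3, 1.0]
grip_width: 0.0939
```

Run:
```python
from h import *
to(.4412,.0446,.078,-6.5)
```

```text
now grasp [0.4417 0.0445 0.0785] jaw -6.5 q6 0.13 t 17.72 w 0.0939 F [-0.3 -0.3  1. ]
d xyz tool cm [ 0.05 -0.05 -0.01] turn about x deg (yaw +-0.0 => turn 0.0) tilt [-0. -0. -1.]
```

{"name": "play_rows", "arguments": {
  "increments": [
    [[255,0,0,0,0],[255,0,0,0,0],[255,0,0,0,0],[255,0,0,0,0],[255,0,0,0,0],[255,0,0,0,0],[255,0,0,0,0],[255,-0.5,0,0,0],[255,-1.5,0,0,0],[255,-2.5,0,0,0],[255,-2.5,0,0,0],[255,-2.5,0,0,0]]
  ]
}}

```text
time_s: 18.72
ee_pos: [0.4407, 0.0445, 0.1556]
eef_rot: [-1.437, 1.57, -3.121]
force: [1.0, 1.3, -2.9]
grip_width: 0.0501
```

{"name": "play_rows", "arguments": {
  "increments": [
    [[255,-1.5,0,0,0],[255,0,0,0,0],[255,0,0,0,-4],[255,0,0,0,0]]
  ]
}}

```text
time_s: 19.05
ee_pos: [0.4407, 0.0445, 0.1686]
eef_rot: [-1.517, 1.57, -3.128]
force: [0.1, 1.1, -3.2]
grip_width: 0.0497
```

Run:
```python
from h import *
to(.654,-.041,.089,-2.5)
```

```text
now grasp [0.4408 0.0445 0.1874] jaw -2.3 q6 0.06 t 19.05 w 0.0497 F [ 0.1  1.1 -3.2]
d xyz tool cm [ 9.81 21.66  7.7 ] turn about x deg (yaw +-0.2 => turn 0.2) tilt [-0.001 -0.    -1.   ]
```

{"name": "play_rows", "arguments": {
  "increments": [
    [[255,0,1.2,0.8,0],[255,0,2.3,0.8,0],[255,0,2.3,0.8,0],[255,0,2.3,0.8,0],[255,0,2.3,0.8,0],[255,0,2.3,0.8,0],[255,0,2.3,0.8,0],[255,0,2.3,0.8,0],[255,0,2.3,0.8,0],[255,0,2,0.5,0],[255,0,0,0,0],[255,0,0,0,0]]
  ]
}}

```text
time_s: 20.05
ee_pos: [0.6534, -0.0419, 0.1671]
eef_rot: [-1.654, 1.568, 3.014]
force: [-1.1, -0.4, -3.0]
grip_width: 0.0501
```

{"name": "play_rows", "arguments": {
  "increments": [
    [[255,1.5,0,0,0],[255,2,0,0,0],[255,1.5,0,0,0],[255,0,0,0,0]]
  ]
}}

```text
time_s: 20.38
ee_pos: [0.6513, -0.0412, 0.1154]
eef_rot: [-1.646, 1.564, 3.022]
force: [0.2, 0.7, -3.7]
grip_width: 0.0501
```

Run:
```python
from h import *
to(.655,-.041,.089,-2.5)
s=snap('scene','s10.png')
cv2.imwrite('pics/s10b.png',cv2.resize(s[190:330,180:400,::-1],None,fx=3.5,fy=3.5))
```

```text
now grasp [ 0.6515 -0.0412  0.1342] jaw -2.5 q6 -0.08 t 20.38 w 0.0501 F [ 0.2  0.7 -3.7]
d xyz tool cm [ 4.52  0.39 -0.03] turn about x deg (yaw +0.0 => turn -0.0) tilt [-0.006  0.001 -1.   ]
```

View pics/s10b.png

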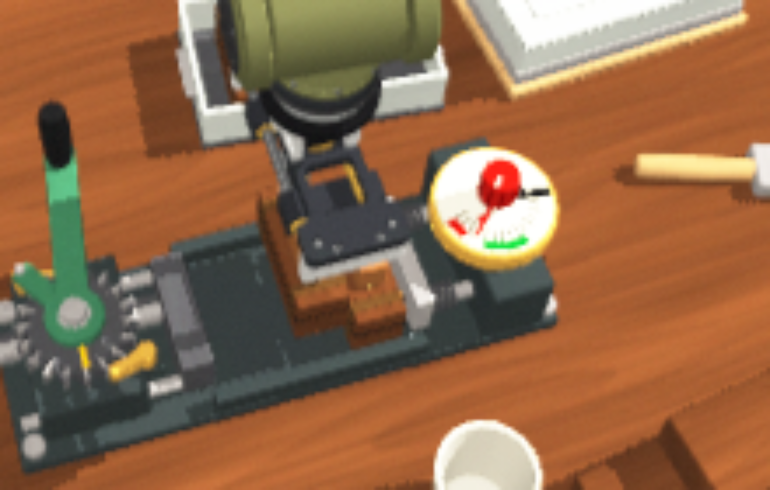

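{"name": "play_rows", "arguments": {
  "increments": [
    [[255,1,0.1,0,0],[255,1,0,0,0],[255,1,0,0,0],[255,0.6,0,0,0],[255,0.4,0,0,0],[255,0.2,0,0,0],[255,0.2,0,0,0],[255,0,0,0,0],[255,0,0,0,0]]
  ]
}}

```text
time_s: 21.18
ee_pos: [0.6549, -0.0418, 0.0758]
eef_rot: [1.556, 1.57, -0.058]
force: [0.3, 0.7, -2.5]
grip_width: 0.0498
```

Run:
```python
from h import *
to(.655,-.041,.089,-2.5)
```

```text
now grasp [ 0.6548 -0.0418  0.0946] jaw -2.5 q6 -0.08 t 21.18 w 0.0498 F [ 0.3  0.7 -2.5]
d xyz tool cm [ 0.56  0.01 -0.08] turn about x deg (yaw +-0.0 => turn 0.0) tilt [ 0. -0. -1.]
```

{"name": "play_rows", "arguments": {
  "increments": [
    [[255,0.3,0,0,0],[255,0.2,0,0,0],[255,0.1,0,0,0],[255,0,0,0,0],[0,0,0,0,0],[0,0,0,0,0],[0,0,0,0,0],[0,0,0,0,0],[0,0,0,0,0],[0,0,0,0,0],[0,0,0,0,0]]
  ]
}}

```text
time_s: 22.1
ee_pos: [0.6547, -0.0418, 0.0694]
eef_rot: [-1.159, 1.571, -2.773]
force: [-0.8, 0.0, -0.0]
grip_width: 0.0922
```

{"name": "play_rows", "arguments": {
  "increments": [
    [[0,-1,0,0,0],[0,-2,0,0,0],[0,-3,0,0,0],[0,-3,0,0,0],[0,-1,-1.5,0,0],[0,0,-2.5,-0.3,0],[0,0,-2.5,-0.3,0],[0,0,-2.5,-0.3,0],[0,0,-2.5,-0.3,0],[0,0,-2.5,-0.3,0],[0,0,-2.5,-0.3,0],[0,0,-2.5,-0.3,0]]
  ]
}}

```text
time_s: 23.1
ee_pos: [0.4646, -0.0124, 0.1702]
eef_rot: [1.522, 1.57, -0.092]
force: [0.8, -0.4, 1.0]
grip_width: 0.0939
```

{"name": "play_rows", "arguments": {
  "increments": [
    [[0,0,-2,-0.3,0],[0,0,0,0,0],[0,0,0,0,0]]
  ]
}}

```text
time_s: 23.35
ee_pos: [0.446, -0.0087, 0.1706]
eef_rot: [1.506, 1.569, -0.108]
force: [0.3, 0.7, 0.4]
grip_width: 0.0939
```

Run:
```python
from h import *
to(.4341,-.0076,.078,-5)
s=snap('scene','s11.png')
cv2.imwrite('pics/s11b.png',cv2.resize(s[150:330,180:400,::-1],None,fx=3.3,fy=3.3))
```

```text
now grasp [ 0.4459 -0.0087  0.1894] jaw -2.5 q6 -0.06 t 23.35 w 0.0939 F [0.3 0.7 0.4]
d xyz tool cm [11.14 -1.21 -0.06] turn about x deg (yaw +-2.5 => turn 2.5) tilt [ 0.002 -0.    -1.   ]
```

View pics/s11b.png

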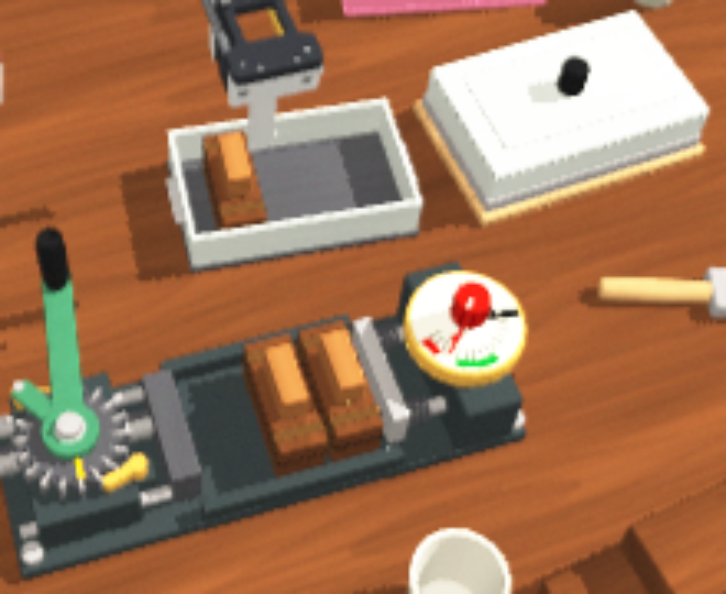

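Two moulds stand in the bed and the third is undisturbed in the box. Fetching the third.

{"name": "play_rows", "arguments": {
  "increments": [
    [[0,1,-0.6,-0.06,0],[0,2,-0.6,0,0],[0,2,0,0,2.5],[0,2,0,0,0],[0,2,0,0,0],[0,1.5,0,0,0],[0,0.6,0,0,0],[0,0,0,0,0],[0,0,0,0,0]]
  ]
}}

```text
time_s: 24.15
ee_pos: [0.4346, -0.0077, 0.0589]
eef_rot: [1.668, 1.571, 0.01]
force: [-0.2, 0.1, 0.5]
grip_width: 0.0943
```

Run:
```python
from h import *
to(.4341,-.0076,.078,-5)
```

```text
now grasp [ 0.4346 -0.0077  0.0777] jaw -5.0 q6 -0.02 t 24.15 w 0.0943 F [-0.2  0.1  0.5]
d xyz tool cm [-0.03 -0.05 -0.01] turn about x deg (yaw +-0.0 => turn 0.0) tilt [ 0.  0. -1.]
```

{"name": "play_rows", "arguments": {
  "increments": [
    [[255,0,0,0,0],[255,0,0,0,0],[255,0,0,0,0],[255,0,0,0,0],[255,0,0,0,0],[255,0,0,0,0],[255,0,0,0,0],[255,-0.5,0,0,0],[255,-1.5,0,0,0],[255,-2.5,0,0,0],[255,-2.5,0,0,0],[255,-2.5,0,0,0]]
  ]
}}

```text
time_s: 25.15
ee_pos: [0.4335, -0.0075, 0.1546]
eef_rot: [-1.599, 1.57, 3.027]
force: [1.0, -0.8, -2.4]
grip_width: 0.0502
```

{"name": "play_rows", "arguments": {
  "increments": [
    [[255,-1.5,0,0,0],[255,0,0,0,0],[255,0,0,0,-2.5],[255,0,0,0,0]]
  ]
}}

```text
time_s: 25.48
ee_pos: [0.4335, -0.0076, 0.1676]
eef_rot: [-1.624, 1.57, 3.047]
force: [-0.3, -1.2, -2.9]
grip_width: 0.0499
```

Run:
```python
from h import *
to(.653,-.087,.089,-2.5)
```

```text
now grasp [ 0.4335 -0.0076  0.1864] jaw -2.4 q6 -0.06 t 25.48 w 0.0499 F [-0.3 -1.2 -2.9]
d xyz tool cm [ 9.71 22.27  7.04] turn about x deg (yaw +-0.1 => turn 0.1) tilt [-0.001  0.    -1.   ]
```

{"name": "play_rows", "arguments": {
  "increments": [
    [[255,0,1.2,0.7,0],[255,0,2.3,0.7,0],[255,0,2.3,0.7,0],[255,0,2.3,0.7,0],[255,0,2.3,0.7,0],[255,0,2.3,0.7,0],[255,0,2.3,0.7,0],[255,0,2.3,0.7,0],[255,0,2.3,0.7,0],[255,0,2.6,0.7,0],[255,0,0,0,0],[255,0,0,0,0]]
  ]
}}

```text
time_s: 26.48
ee_pos: [0.6526, -0.0873, 0.1659]
eef_rot: [-1.722, 1.567, 2.946]
force: [-1.2, 0.1, -3.7]
grip_width: 0.0503
```

{"name": "play_rows", "arguments": {
  "increments": [
    [[255,1.5,0,0,0],[255,2,0,0,0],[255,1.5,0,0,0],[255,0,0,0,0]]
  ]
}}

```text
time_s: 26.82
ee_pos: [0.6504, -0.0865, 0.1145]
eef_rot: [-1.718, 1.565, 2.95]
force: [-0.5, 0.5, -3.5]
grip_width: 0.0503
```

Run:
```python
from h import *
to(.653,-.087,.089,-2.5)
s=snap('scene','s12.png')
cv2.imwrite('pics/s12b.png',cv2.resize(s[190:330,180:400,::-1],None,fx=3.5,fy=3.5))
```

```text
now grasp [ 0.6505 -0.0865  0.1333] jaw -2.5 q6 -0.14 t 26.82 w 0.0503 F [-0.5  0.5 -3.5]
d xyz tool cm [4.43 0.29 0.04] turn about x deg (yaw +0.0 => turn -0.0) tilt [-0.006  0.001 -1.   ]
```

View pics/s12b.png

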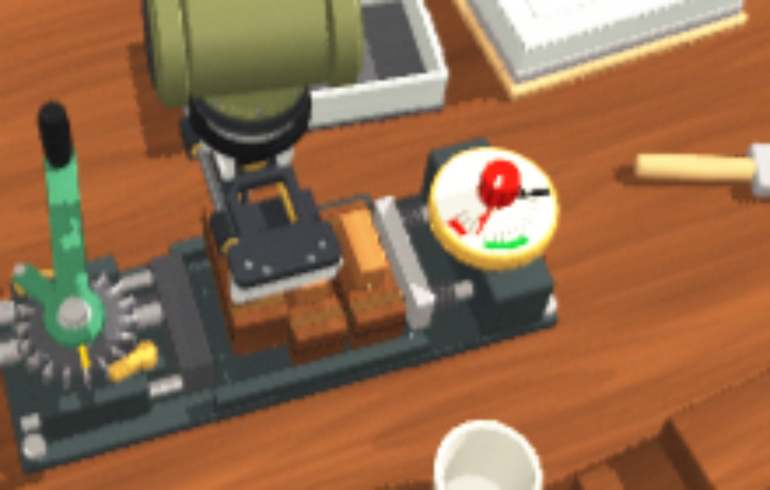

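{"name": "play_rows", "arguments": {
  "increments": [
    [[255,1,0.05,0,0],[255,1,0,0,0],[255,1,0,0,0],[255,0.6,0,0,0],[255,0.4,0,0,0],[255,0.2,0,0,0],[255,0.2,0,0,0],[255,0,0,0,0],[255,0,0,0,0]]
  ]
}}

```text
time_s: 27.62
ee_pos: [0.6534, -0.0872, 0.0747]
eef_rot: [1.433, 1.57, -0.181]
force: [-0.1, -0.7, -2.6]
grip_width: 0.0507
```

{"name": "play_rows", "arguments": {
  "increments": [
    [[255,0.2,0,0,0],[255,0.2,0,0,0],[255,0.1,0,0,0],[255,0,0,0,0]]
  ]
}}

```text
time_s: 27.95
ee_pos: [0.6532, -0.0871, 0.0696]
eef_rot: [1.703, 1.571, 0.089]
force: [-1.2, -0.2, -0.4]
grip_width: 0.0504
```

Run:
```python
from h import *
to(.653,-.087,.089,-2.5)
```

```text
now grasp [ 0.6532 -0.0871  0.0884] jaw -2.5 q6 -0.14 t 27.95 w 0.0504 F [-1.2 -0.2 -0.4]
d xyz tool cm [-0.06 -0.03 -0.01] turn about x deg (yaw +-0.0 => turn 0.0) tilt [ 0.  0. -1.]
```

{"name": "play_rows", "arguments": {
  "increments": [
    [[0,0,0,0,0],[0,0,0,0,0],[0,0,0,0,0],[0,0,0,0,0],[0,0,0,0,0],[0,0,0,0,0],[0,-1.5,0,0,0],[0,-3,0,0,0],[0,-3,0,0,0],[0,-3,0,0,0],[0,-1.5,0,0,0],[0,0,0,0,0]]
  ]
}}

```text
time_s: 28.95
ee_pos: [0.6545, -0.0874, 0.1938]
eef_rot: [1.432, 1.564, -0.182]
force: [0.1, -0.3, 0.3]
grip_width: 0.0939
```

{"name": "play_rows", "arguments": {
  "increments": [
    [[0,0,0,-1.6,0],[0,0,0,-2,0],[0,0,0,-2,0],[0,0,0,-2,0],[0,0,0,-2,0],[0,0,0,-2,0],[0,0,0,-2,0],[0,0,0,-2,0],[0,0,0,-2,0],[0,0,0,-2,0],[0,0,0,0,0],[0,0,0,0,0]]
  ]
}}

```text
time_s: 29.95
ee_pos: [0.661, 0.11, 0.1877]
eef_rot: [-1.413, 1.568, -3.025]
force: [-0.3, -1.4, -0.5]
grip_width: 0.0937
```

{"name": "play_rows", "arguments": {
  "increments": [
    [[0,0,0,0,7],[0,0,0,0,7],[0,0,0,0,7],[0,0,0,0,7],[0,0,0,0,7],[0,0,0,0,7],[0,0,0,0,7],[0,0,0,0,7],[0,0,0,0,7],[0,0,0,0,7],[0,0,0,0,0]]
  ]
}}

```text
time_s: 30.87
ee_pos: [0.6614, 0.1077, 0.1886]
eef_rot: [-0.057, 1.57, -2.9]
force: [-0.5, 0.2, 0.3]
grip_width: 0.094
```

Run:
```python
from h import *
to(.6605,.108,.134,-72)
s=snap('scene','s13.png')
cv2.imwrite('pics/s13b.png',cv2.resize(s[170:330,180:400,::-1],None,fx=3.5,fy=3.5,interpolation=cv2.INTER_CUBIC))
```

```text
now grasp [0.6615 0.1077 0.2074] jaw -72.9 q6 1.38 t 30.87 w 0.094 F [-0.5  0.2  0.3]
d xyz tool cm [ 7.34 -0.05  0.07] turn about x deg (yaw +0.9 => turn -0.9) tilt [-0.001 -0.    -1.   ]
```

View pics/s13b.png

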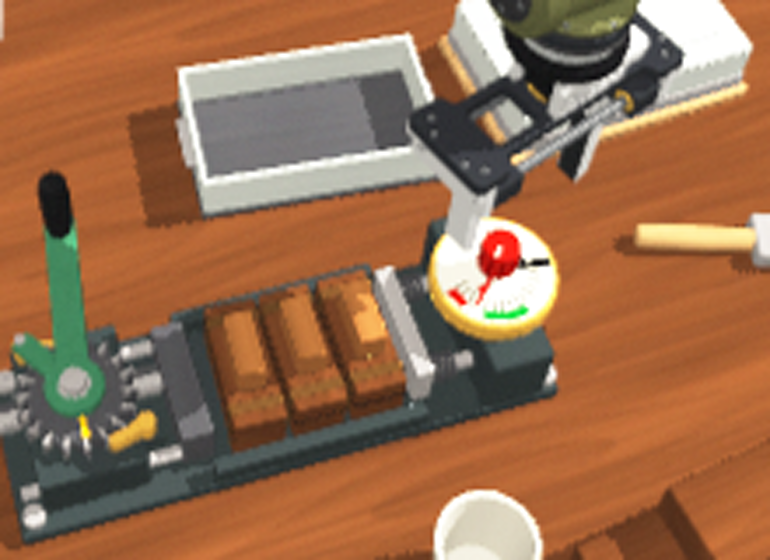

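All three moulds stand in the bed and the box is empty. The red pointer is just short of the red band. I'll lower onto the reset knob and turn it anticlockwise.

{"name": "play_rows", "arguments": {
  "increments": [
    [[0,2,-0.05,0.07,0],[0,2,0,0,0],[0,2,0,0,0],[0,1,0,0,0],[0,0.2,0,0,0],[0,0,0,0,0],[0,0,0,0,0]]
  ]
}}

```text
time_s: 31.5
ee_pos: [0.6614, 0.1089, 0.1186]
eef_rot: [2.944, 1.569, 0.11]
force: [-0.8, 0.5, -0.5]
grip_width: 0.094
```

{"name": "play_rows", "arguments": {
  "increments": [
    [[255,0,0,0,0],[255,0,0,0,0],[255,0,0,0,0],[255,0,0,0,0],[255,0,0,0,0],[255,0,0,0,0],[255,0,0,0,0],[255,0,0,0,0],[255,0,0,0,0]]
  ],
  "newtons": 8
}}

```text
time_s: 32.25
ee_pos: [0.6609, 0.1089, 0.1174]
eef_rot: [-0.737, 1.571, 2.711]
force: [0.7, -0.3, -0.1]
grip_width: 0.0376
```

Run:
```python
from h import *
to(.6605,.108,.134,-72)
s=snap('scene','s14.png')
cv2.imwrite('pics/s14b.png',cv2.resize(s[190:290,270:370,::-1],None,fx=6,fy=6,interpolation=cv2.INTER_CUBIC))
```

```text
now grasp [0.6609 0.1089 0.1362] jaw -72.5 q6 1.37 t 32.25 w 0.0376 F [ 0.7 -0.3 -0.1]
d xyz tool cm [0.22 0.08 0.06] turn about x deg (yaw +0.5 => turn -0.5) tilt [-0.  0. -1.]
```

View pics/s14b.png

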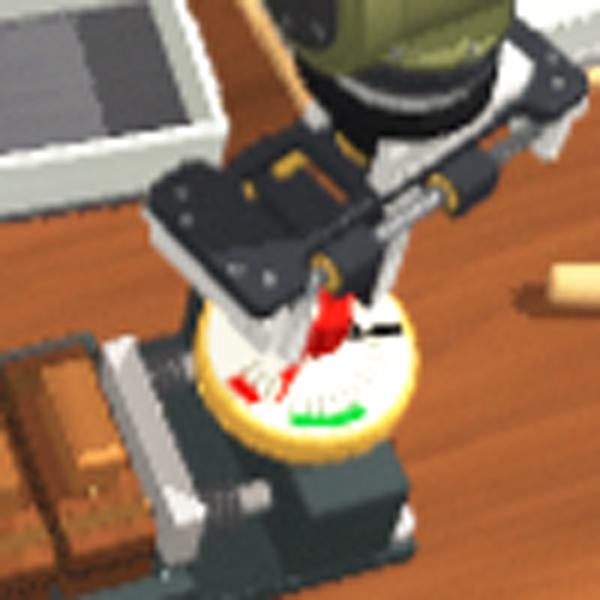

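{"name": "play_rows", "arguments": {
  "increments": [
    [[255,0,0,0,0],[255,0,0,0,0],[255,0,0,0,0],[255,0,0,0,0],[255,0,0,0,-3],[255,0,0,0,-5],[255,0,0,0,-5],[255,0,0,0,-5],[255,0,0,0,-5],[255,0,0,0,-5],[255,0,0,0,0]]
  ]
}}

```text
time_s: 33.22
ee_pos: [0.6615, 0.107, 0.1175]
eef_rot: [1.2, 1.568, -1.143]
force: [5.3, -10.5, -1.9]
grip_width: 0.0277
```

Run:
```python
from h import *
to(.6605,.108,.134,-72)
s=snap('scene','s15.png')
cv2.imwrite('pics/s15b.png',cv2.resize(s[190:290,270:370,::-1],None,fx=6,fy=6,interpolation=cv2.INTER_CUBIC))
```

```text
now grasp [0.6615 0.107  0.1363] jaw -44.2 q6 0.88 t 33.22 w 0.0277 F [  5.3 -10.5  -1.9]
d xyz tool cm [ 0.23 -0.14 -0.01] turn about x deg (yaw +-27.8 => turn 27.8) tilt [ 0.001 -0.003 -1.   ]
```

View pics/s15b.png

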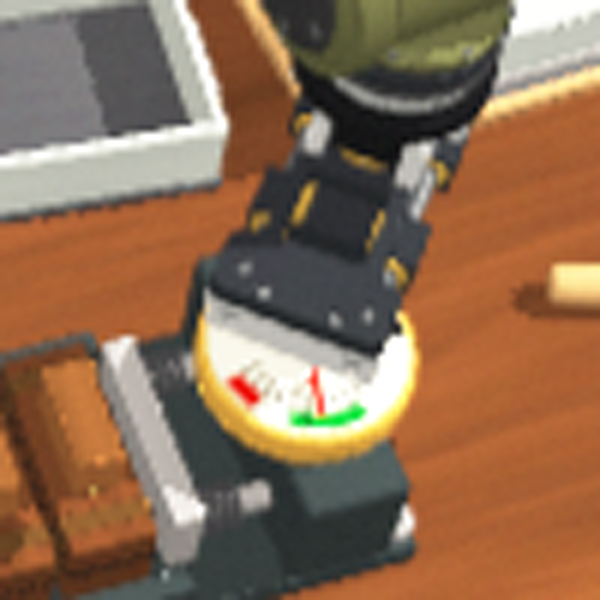

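{"name": "play_rows", "arguments": {
  "increments": [
    [[255,0,0.15,0,-5],[255,0,0,0,-6],[255,0,0,0,-6],[255,0,0,0,-6],[255,0,0,0,-6],[255,0,0,0,-6],[255,0,0,0,-6],[255,0,0,0,-6],[255,0,0,0,-6],[255,0,0,0,-6],[255,0,0,0,-6],[255,0,0,0,0]]
  ]
}}

```text
time_s: 34.27
ee_pos: [0.6603, 0.1073, 0.1174]
eef_rot: [-1.673, 1.566, -2.879]
force: [-14.6, -5.3, 6.7]
grip_width: 0.0278
```

Run:
```python
from h import *
to(.6605,.108,.134,-72)
s=snap('scene','s16.png')
cv2.imwrite('pics/s16b.png',cv2.resize(s[190:290,270:370,::-1],None,fx=6,fy=6,interpolation=cv2.INTER_CUBIC))
```

```text
now grasp [0.6604 0.1073 0.1362] jaw 20.9 q6 -0.26 t 34.27 w 0.0278 F [-14.6  -5.3   6.7]
d xyz tool cm [ 0.22  0.04 -0.06] turn about x deg (yaw +87.1 => turn -87.1) tilt [-0.005 -0.001 -1.   ]
```

View pics/s16b.png

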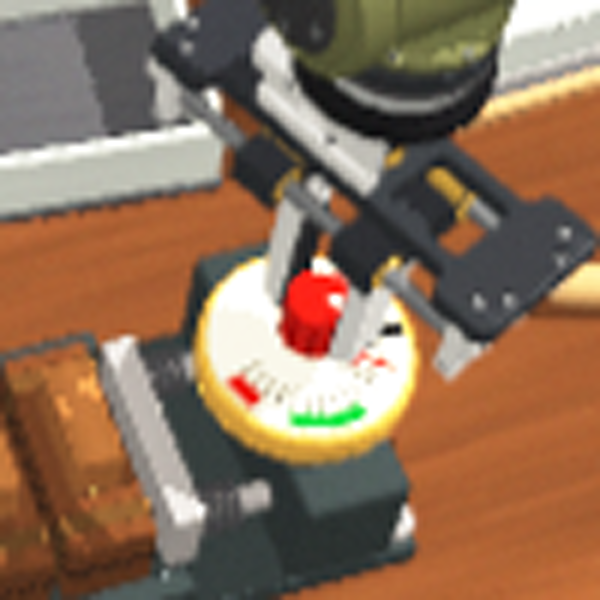

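{"name": "play_rows", "arguments": {
  "increments": [
    [[255,0,-0.2,0,-5],[255,0,0,0,-5],[255,0,0,0,-5],[255,0,0,0,-5],[255,0,0,0,-5],[255,0,0,0,-5],[255,0,0,0,0]]
  ]
}}

```text
time_s: 34.9
ee_pos: [0.6596, 0.1067, 0.1174]
eef_rot: [-1.975, 1.569, -2.659]
force: [-3.7, -2.7, 2.6]
grip_width: 0.0274
```

Run:
```python
from h import *
to(.6605,.108,.134,-72)
print(ctrl.get_obs()['moment'].round(3))
s=snap('scene','s17.png')
cv2.imwrite('pics/s17b.png',cv2.resize(s[190:290,270:370,::-1],None,fx=6,fy=6,interpolation=cv2.INTER_CUBIC))
```

```text
now grasp [0.6596 0.1067 0.1362] jaw 50.8 q6 -0.78 t 34.9 w 0.0274 F [-3.7 -2.7  2.6]
d xyz tool cm [ 0.22  0.16 -0.01] turn about x deg (yaw +57.2 => turn -57.2) tilt [-0.001 -0.001 -1.   ]
[-0.647  0.675  0.029]
```

View pics/s17b.png

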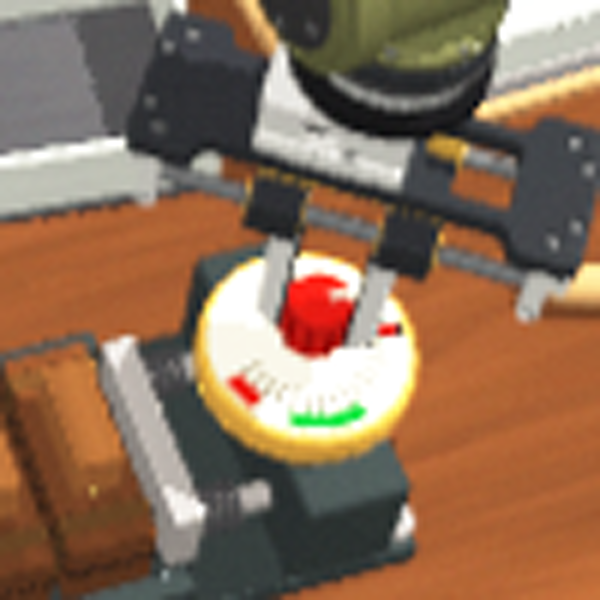

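{"name": "play_rows", "arguments": {
  "increments": [
    [[255,0,-0.05,0,-4],[255,0,0,0,-4],[255,0,0,0,-3],[255,0,0,0,0],[0,0,0,0,0],[0,0,0,0,0],[0,0,0,0,0],[0,0,0,0,0],[0,0,0,0,0],[0,-1,0,0,0],[0,-2,0,0,0],[0,-3,0,0,0]]
  ]
}}

```text
time_s: 35.95
ee_pos: [0.6588, 0.1067, 0.1765]
eef_rot: [-2.547, 1.567, -3.045]
force: [-0.7, -1.2, 0.5]
grip_width: 0.0777
```

{"name": "play_rows", "arguments": {
  "increments": [
    [[0,-2,0,0,0],[0,-1,0,0,0],[0,0,0,0,7],[0,0,0,0,7],[0,0,0,0,7],[0,0,0,0,7],[0,0,0,0,7],[0,0,0,0,7],[0,0,0,0,7],[0,0,0,0,7],[0,0,0,0,5],[0,0,0,0,0]]
  ]
}}

```text
time_s: 36.95
ee_pos: [0.6596, 0.1068, 0.2071]
eef_rot: [-1.508, 1.57, -3.074]
force: [-0.5, -0.3, 0.4]
grip_width: 0.0939
```

Run:
```python
from h import *
to(.5178,-.1904,.23,0)
s=snap('scene','s18.png');t=snap('top','t18.png')
cv2.imwrite('pics/s18b.png',cv2.resize(s[220:280,290:350,::-1],None,fx=9,fy=9,interpolation=cv2.INTER_CUBIC))
```

```text
now grasp [0.6596 0.1068 0.2259] jaw 0.3 q6 0.1 t 36.95 w 0.0939 F [-0.5 -0.3  0.4]
d xyz tool cm [ -0.4  -14.33  29.65] turn about x deg (yaw +-0.3 => turn 0.3) tilt [-0.001 -0.    -1.   ]
```

View pics/s18b.png

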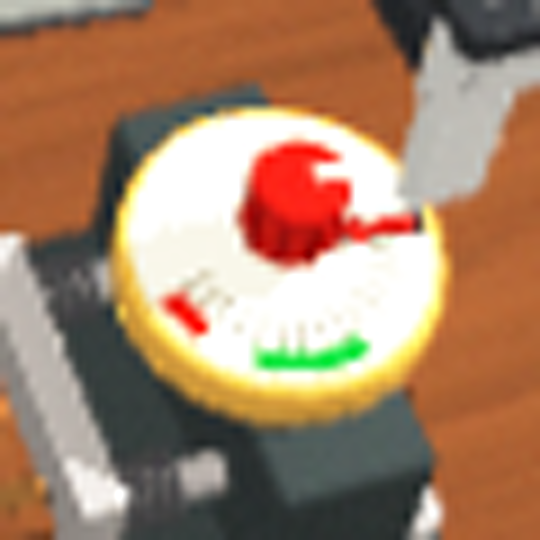

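View pics/s18.png

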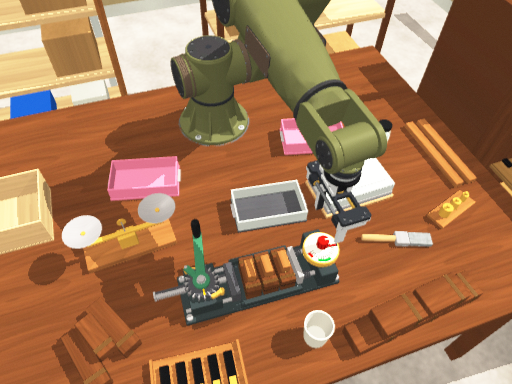

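Run:
```python
from h import *
t=cv2.imread('pics/t18.png')[:,:,::-1].copy();s=cv2.imread('pics/s18.png')[:,:,::-1].copy();ht,hs=hsv(t),hsv(s)
gt=blob((ht[...,2]<60).astype(np.uint8),(335,148,360,170));gs=blob((hs[...,2]<60).astype(np.uint8),(188,217,203,240))
print('grip',gt[0],gs[0],tri(gt[0],gs[0]))
for L in(67.5,):
  pass
```

```text
grip [347.71428571 159.86607143] [195.36434109 228.11627907] (array([ 0.51789635, -0.19033091,  0.12955267]), np.float64(0.00023285410113834412))
```

{"name": "play_rows", "arguments": {
  "increments": [
    [[0,-0.2,-1.4,2.9,0],[0,-0.2,-1.4,3,0],[0,0,-1.4,3,0],[0,0,-1.4,3,0],[0,0,-1.4,3,0],[0,0,-1.4,3,0],[0,0,-1.4,3,0],[0,0,-1.4,3,0],[0,0,-1.4,3,0],[0,0,-1.7,2.75,0],[0,0,0,0,0],[0,0,0,0,0]]
  ]
}}

```text
time_s: 38.05
ee_pos: [0.519, -0.192, 0.2116]
eef_rot: [1.6, 1.571, 0.038]
force: [0.3, -0.1, 0.0]
grip_width: 0.0939
```

{"name": "play_rows", "arguments": {
  "increments": [
    [[0,0,0,0,7],[0,0,0,0,7],[0,0,0,0,7],[0,0,0,0,7],[0,0,0,0,7],[0,0,0,0,7],[0,0,0,0,7],[0,0,0,0,7],[0,0,0,0,7],[0,0,0,0,7],[0,0,0,0,7],[0,0,0,0,7]]
  ]
}}

```text
time_s: 39.05
ee_pos: [0.5201, -0.1898, 0.2114]
eef_rot: [-1.454, 1.571, 1.799]
force: [-0.0, -0.6, 0.8]
grip_width: 0.0939
```

{"name": "play_rows", "arguments": {
  "increments": [
    [[0,0,0,0,7],[0,0,0,0,7],[0,0,0,0,2.3],[0,0,0,0,0],[0,0,0,0,0]]
  ]
}}

```text
time_s: 39.47
ee_pos: [0.5199, -0.1901, 0.2114]
eef_rot: [-1.406, 1.571, 1.569]
force: [0.2, -0.3, 0.3]
grip_width: 0.0943
```

Run:
```python
from h import *
to(.518,-.1904,.145,-100)
s=snap('scene','s19.png')
cv2.imwrite('pics/s19b.png',cv2.resize(s[150:320,130:330,::-1],None,fx=3.5,fy=3.5))
```

```text
now grasp [ 0.5199 -0.1901  0.2302] jaw -99.5 q6 1.32 t 39.47 w 0.0943 F [ 0.2 -0.3  0.3]
d xyz tool cm [8.52 0.06 0.18] turn about x deg (yaw +-0.5 => turn 0.5) tilt [ 0.  0. -1.]
```

View pics/s19b.png

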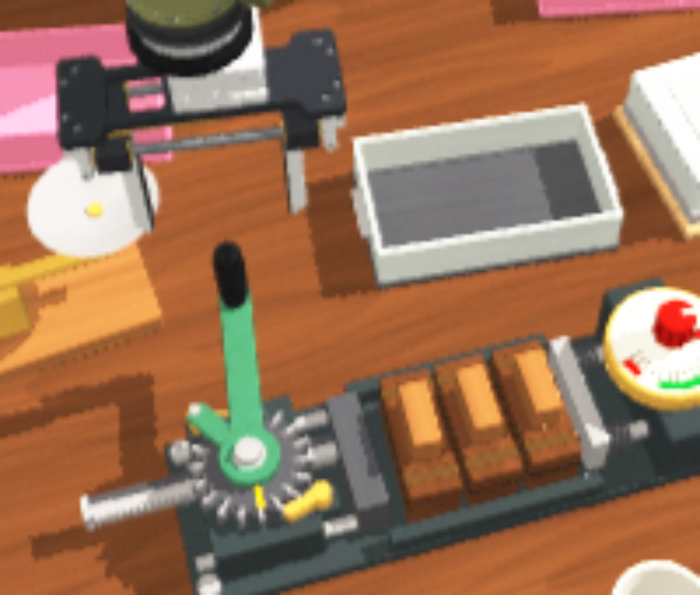

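Run:
```python
from h import *
for p in((386,200),(364,200),(386,178),(472,196)):
  print(p,onz('top',*p,.09).round(3),onz('top',*p,.12).round(3))
hub=np.array([.6462,-.2131])
for L in(0,20,40,60,67.5,80):
  a=np.radians(237.5-L);print(L,(hub+.13*np.array([np.cos(a),np.sin(a)])).round(4))
print('chord per 5deg',2*13*np.sin(np.radians(2.5)))
```

```text
(386, 200) [ 0.428 -0.289  0.09 ] [ 0.425 -0.279  0.12 ]
(364, 200) [ 0.428 -0.237  0.09 ] [ 0.425 -0.228  0.12 ]
(386, 178) [ 0.482 -0.291  0.09 ] [ 0.477 -0.281  0.12 ]
(472, 196) [ 0.439 -0.494  0.09 ] [ 0.435 -0.477  0.12 ]
0 [ 0.5764 -0.3227]
20 [ 0.5431 -0.2922]
40 [ 0.5222 -0.2522]
60 [ 0.5163 -0.2074]
67.5 [ 0.5182 -0.1905]
80 [ 0.5261 -0.1634]
chord per 5deg 1.134104071498736
```

{"name": "play_rows", "arguments": {
  "increments": [
    [[130,0,0.06,0.18,0.5],[130,0,0,0,0],[130,0,0,0,0],[130,0,0,0,0],[130,1.5,0,0,0],[130,2,0,0,0],[130,2,0,0,0],[130,2,0,0,0],[130,1,0,0,0],[130,0,0,0,0],[130,0,0,0,0]]
  ],
  "newtons": 30
}}

```text
time_s: 40.43
ee_pos: [0.5178, -0.1913, 0.1269]
eef_rot: [-0.574, 1.571, 2.388]
force: [-0.4, 0.5, 0.8]
grip_width: 0.0461
```

Run:
```python
from h import *
to(.518,-.1904,.145,-100)
s=snap('scene','s20.png')
cv2.imwrite('pics/s20b.png',cv2.resize(s[150:320,130:330,::-1],None,fx=3.5,fy=3.5))
```

```text
now grasp [ 0.5178 -0.1913  0.1457] jaw -100.3 q6 1.33 t 40.43 w 0.0461 F [-0.4  0.5  0.8]
d xyz tool cm [ 0.07 -0.1  -0.01] turn about x deg (yaw +0.3 => turn -0.3) tilt [-0.  0. -1.]
```

View pics/s20b.png

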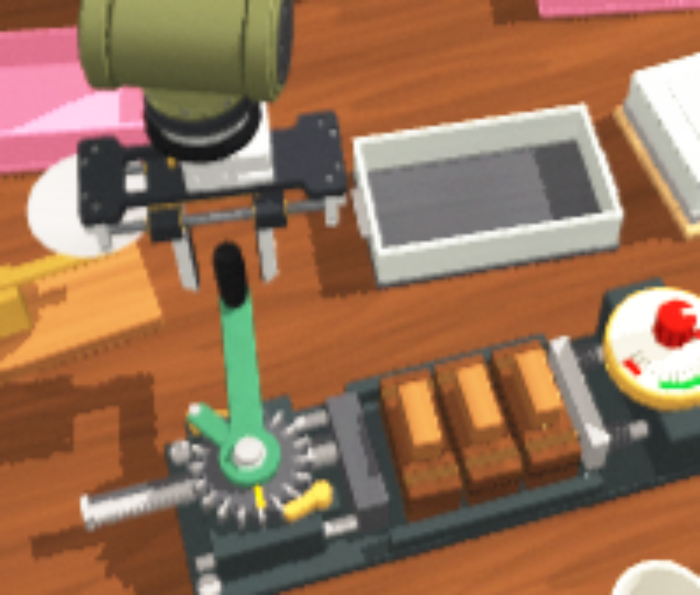

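The fingers straddle the grip. I'll close on it and swing back.

{"name": "play_rows", "arguments": {
  "increments": [
    [[255,0,-0.1,0,0],[255,0,0,0,0],[255,0,0,0,0],[255,0,0,0,0],[255,0,0,0,0],[255,0,0.45,0,-2],[255,0,0.91,-0.03,-4],[255,0,1.133,-0.05,-5]]
  ]
}}

```text
time_s: 41.15
ee_pos: [0.5158, -0.2149, 0.1269]
eef_rot: [-2.87, 1.57, 0.288]
force: [4.1, 0.1, 0.4]
grip_width: 0.0215
```

```bash
cat >> h.py <<'E'
def lev():
    p,R,o=pose();hub=np.array([.6462,-.2131]);v=p[:2]-hub
    a=np.degrees(np.arctan2(v[1],v[0]))%360;L=237.5-a
    cur=np.degrees(np.arctan2(R[1,1],R[0,1]));want=a+90-360
    f=o['force'];rad=v/np.linalg.norm(v);tan=np.array([-rad[1],rad[0]])
    print('t',round(o['time_s'],2),'L %.1f r %.4f jaw %.1f want %.1f'%(L,np.linalg.norm(v),cur,want),'Frad %.1f Fback %.1f Fz %.1f'%(f[:2]@rad,f[:2]@tan,f[2]),'w',round(o['grip_width'],4))
E
python3 - <<'E'
from h import *
lev()
E
```

```text
t 41.15 L 56.7 r 0.1305 jaw -89.1 want -89.2 Frad -4.1 Fback -0.1 Fz 0.4 w 0.0215
```

{"name": "play_rows", "arguments": {
  "increments": [
    [[255,0,1.13,-0.05,-5],[255,0,1.13,-0.05,-5],[255,0,1.13,-0.05,-5],[255,0,1.13,-0.05,-5],[255,0,1.13,-0.05,-5],[255,0,1.13,-0.05,-5],[255,0,1.13,-0.05,-5],[255,0,1.13,-0.05,-5],[255,0,1.13,-0.05,-5],[255,0,1.13,-0.05,-5],[255,0,0.68,-0.02,-3],[255,0,0,0,0]]
  ]
}}

```text
time_s: 42.15
ee_pos: [0.5692, -0.3191, 0.1269]
eef_rot: [1.215, 1.569, -0.986]
force: [-2.8, -2.6, 5.6]
grip_width: 0.0214
```

Run:
```python
from h import *
lev()
s=snap('scene','s21.png')
cv2.imwrite('pics/s21b.png',cv2.resize(s[150:320,130:350,::-1],None,fx=3.5,fy=3.5))
```

```text
t 42.15 L 3.5 r 0.1310 jaw -36.1 want -36.0 Frad 3.8 Fback -0.8 Fz 5.6 w 0.0214
```

View pics/s21b.png

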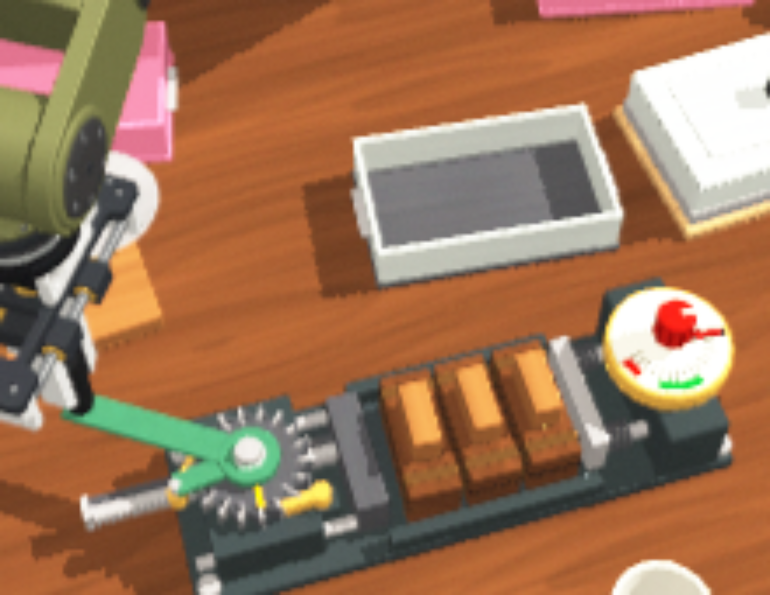

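{"name": "play_rows", "arguments": {
  "increments": [
    [[255,0,-1.13,-0.05,5],[255,0,-1.13,-0.05,5],[255,0,-1.13,-0.05,5],[255,0,-1.13,-0.05,5],[255,0,-1.13,-0.05,5],[255,0,-1.13,-0.05,5],[255,0,-1.13,-0.05,5],[255,0,-1.13,-0.05,5],[255,0,-1.13,-0.05,5],[255,0,-1.13,-0.05,5],[255,0,-1.13,-0.05,5],[255,0,-1.13,-0.05,5]]
  ]
}}

```text
time_s: 43.2
ee_pos: [0.5166, -0.1989, 0.1269]
eef_rot: [2.658, 1.569, -0.599]
force: [5.0, -4.8, -0.2]
grip_width: 0.0215
```

{"name": "play_rows", "arguments": {
  "increments": [
    [[255,0,-1.13,-0.05,5],[255,0,-1.13,-0.05,5],[255,0,-0.91,-0.03,4],[255,0,0,0,0]]
  ]
}}

```text
time_s: 43.53
ee_pos: [0.5244, -0.1673, 0.1269]
eef_rot: [-3.031, 1.569, -0.246]
force: [1.1, -0.2, 3.6]
grip_width: 0.0213
```

Run:
```python
from h import *
lev()
s=snap('scene','s22.png')
cv2.imwrite('pics/s22b.png',cv2.resize(s[150:320,130:350,::-1],None,fx=3.5,fy=3.5))
```

```text
t 43.53 L 78.1 r 0.1301 jaw -110.5 want -110.6 Frad -1.1 Fback -0.2 Fz 3.6 w 0.0213
```

View pics/s22b.png

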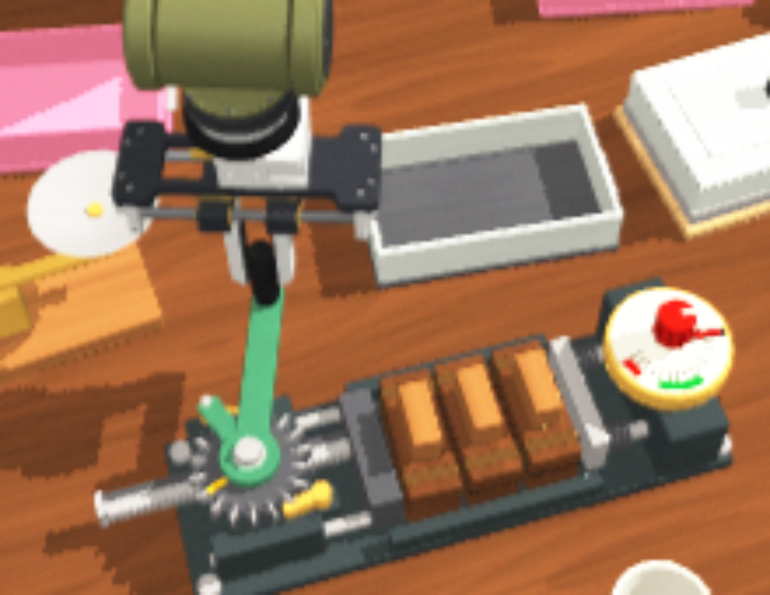

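{"name": "play_rows", "arguments": {
  "increments": [
    [[255,0,1.13,-0.05,-5],[255,0,1.13,-0.05,-5],[255,0,1.13,-0.05,-5],[255,0,1.13,-0.05,-5],[255,0,1.13,-0.05,-5],[255,0,1.13,-0.05,-5],[255,0,1.13,-0.05,-5],[255,0,1.13,-0.05,-5],[255,0,1.13,-0.05,-5],[255,0,1.13,-0.05,-5],[255,0,1.13,-0.05,-5],[255,0,1.13,-0.05,-5]]
  ]
}}

```text
time_s: 44.58
ee_pos: [0.5457, -0.2971, 0.1269]
eef_rot: [2.957, 1.57, 0.514]
force: [1.5, 5.2, 5.8]
grip_width: 0.0215
```

{"name": "play_rows", "arguments": {
  "increments": [
    [[255,0,1.13,-0.05,-5],[255,0,1.13,-0.05,-5],[255,0,1.0,-0.04,-4.4],[255,0,0,0,0]]
  ]
}}

```text
time_s: 44.92
ee_pos: [0.5702, -0.3199, 0.1269]
eef_rot: [1.775, 1.57, -0.415]
force: [0.2, 1.1, 8.3]
grip_width: 0.0217
```

Run:
```python
from h import *
lev()
s=snap('scene','s23.png')
cv2.imwrite('pics/s23b.png',cv2.resize(s[150:320,130:350,::-1],None,fx=3.5,fy=3.5))
```

```text
t 44.92 L 2.9 r 0.1310 jaw -35.5 want -35.4 Frad -1.1 Fback -0.5 Fz 8.3 w 0.0217
```

View pics/s23b.png

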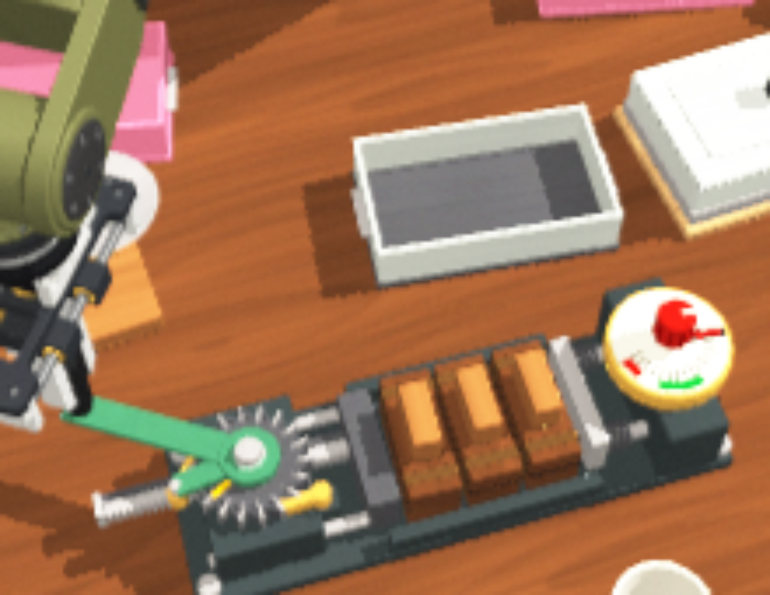

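{"name": "play_rows", "arguments": {
  "increments": [
    [[255,0,-1.13,-0.05,5],[255,0,-1.13,-0.05,5],[255,0,-1.13,-0.05,5],[255,0,-1.13,-0.05,5],[255,0,-1.13,-0.05,5],[255,0,-1.13,-0.05,5],[255,0,-1.13,-0.05,5],[255,0,-1.13,-0.05,5],[255,0,-1.13,-0.05,5],[255,0,-1.13,-0.05,5],[255,0,-1.13,-0.05,5],[255,0,-1.13,-0.05,5]]
  ]
}}

```text
time_s: 45.97
ee_pos: [0.5165, -0.2004, 0.1269]
eef_rot: [2.505, 1.57, -0.742]
force: [3.5, -4.9, 1.0]
grip_width: 0.0213
```

{"name": "play_rows", "arguments": {
  "increments": [
    [[255,0,-1.13,-0.05,5],[255,0,-1.13,-0.05,5],[255,0,-1.0,-0.04,4.4],[255,0,0,0,0],[255,0,1.13,-0.05,-5],[255,0,1.13,-0.05,-5],[255,0,1.13,-0.05,-5],[255,0,1.13,-0.05,-5],[255,0,1.13,-0.05,-5],[255,0,1.13,-0.05,-5],[255,0,1.13,-0.05,-5],[255,0,1.13,-0.05,-5]]
  ]
}}

```text
time_s: 46.97
ee_pos: [0.5235, -0.2582, 0.1269]
eef_rot: [3.069, 1.57, 0.28]
force: [4.2, 4.9, 5.4]
grip_width: 0.0218
```

{"name": "play_rows", "arguments": {
  "increments": [
    [[255,0,1.13,-0.05,-5],[255,0,1.13,-0.05,-5],[255,0,1.13,-0.05,-5],[255,0,1.13,-0.05,-5],[255,0,1.13,-0.05,-5],[255,0,1.13,-0.05,-5],[255,0,1.0,-0.04,-4.4],[255,0,0,0,0]]
  ]
}}

```text
time_s: 47.63
ee_pos: [0.5704, -0.32, 0.1269]
eef_rot: [1.857, 1.569, -0.332]
force: [-0.2, 0.5, 9.2]
grip_width: 0.0214
```

Run:
```python
from h import *
lev()
s=snap('scene','s24.png')
cv2.imwrite('pics/s24b.png',cv2.resize(s[150:320,130:350,::-1],None,fx=3.5,fy=3.5))
```

```text
t 47.63 L 2.8 r 0.1311 jaw -35.4 want -35.3 Frad -0.3 Fback -0.5 Fz 9.2 w 0.0214
```

View pics/s24b.png

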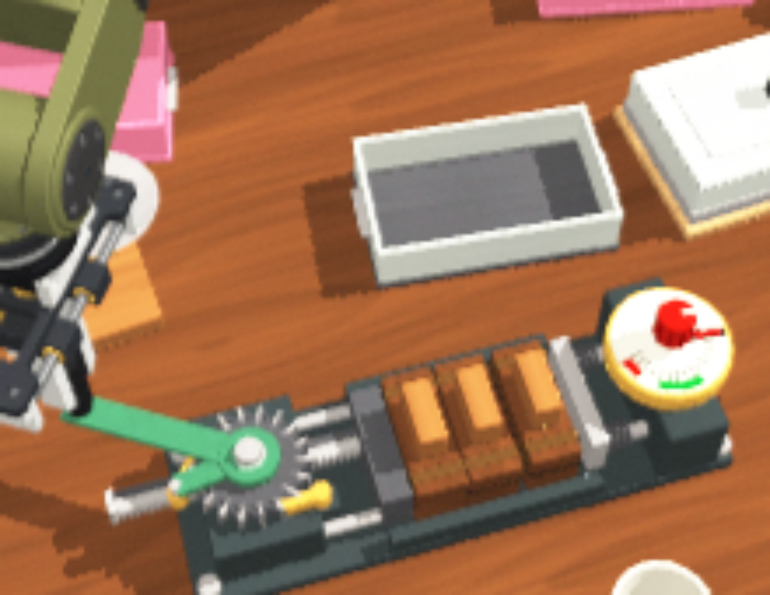

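{"name": "play_rows", "arguments": {
  "increments": [
    [[255,-0.1,-1.13,-0.05,5],[255,0,-1.13,-0.05,5],[255,0,-1.13,-0.05,5],[255,0,-1.13,-0.05,5],[255,0,-1.13,-0.05,5],[255,0,-1.13,-0.05,5],[255,0,-1.13,-0.05,5],[255,0,-1.13,-0.05,5],[255,0,-1.13,-0.05,5],[255,0,-1.13,-0.05,5],[255,0,-1.13,-0.05,5],[255,0,-1.13,-0.05,5]]
  ]
}}

```text
time_s: 48.68
ee_pos: [0.5164, -0.2004, 0.1269]
eef_rot: [0.853, 1.571, -2.391]
force: [7.0, -6.5, -6.1]
grip_width: 0.0213
```

{"name": "play_rows", "arguments": {
  "increments": [
    [[255,0,-1.13,-0.05,5],[255,0,-1.13,-0.05,5],[255,0,-1.0,-0.04,4.4],[255,0,0,0,0],[255,0,1.13,-0.05,-5],[255,0,1.13,-0.05,-5],[255,0,1.13,-0.05,-5],[255,0,1.13,-0.05,-5],[255,0,1.13,-0.05,-5],[255,0,1.13,-0.05,-5],[255,0,1.13,-0.05,-5],[255,0,1.13,-0.05,-5]]
  ]
}}

```text
time_s: 49.68
ee_pos: [0.5234, -0.258, 0.1269]
eef_rot: [-1.596, 1.57, 1.9]
force: [4.9, 5.5, -2.1]
grip_width: 0.0213
```

{"name": "play_rows", "arguments": {
  "increments": [
    [[255,0,1.13,-0.05,-5],[255,0,1.13,-0.05,-5],[255,0,1.13,-0.05,-5],[255,0,1.13,-0.05,-5],[255,0,1.13,-0.05,-5],[255,0,1.13,-0.05,-5],[255,0,1.0,-0.04,-4.4],[255,0,0,0,0]]
  ]
}}

```text
time_s: 50.35
ee_pos: [0.5701, -0.3198, 0.1269]
eef_rot: [-2.033, 1.57, 2.062]
force: [-1.1, -0.8, 1.1]
grip_width: 0.0212
```

Run:
```python
from h import *
lev()
s=snap('scene','s25.png')
cv2.imwrite('pics/s25b.png',cv2.resize(s[150:320,130:350,::-1],None,fx=3.5,fy=3.5))
```

```text
t 50.35 L 3.0 r 0.1310 jaw -35.4 want -35.5 Frad 1.3 Fback -0.5 Fz 1.1 w 0.0212
```

View pics/s25b.png

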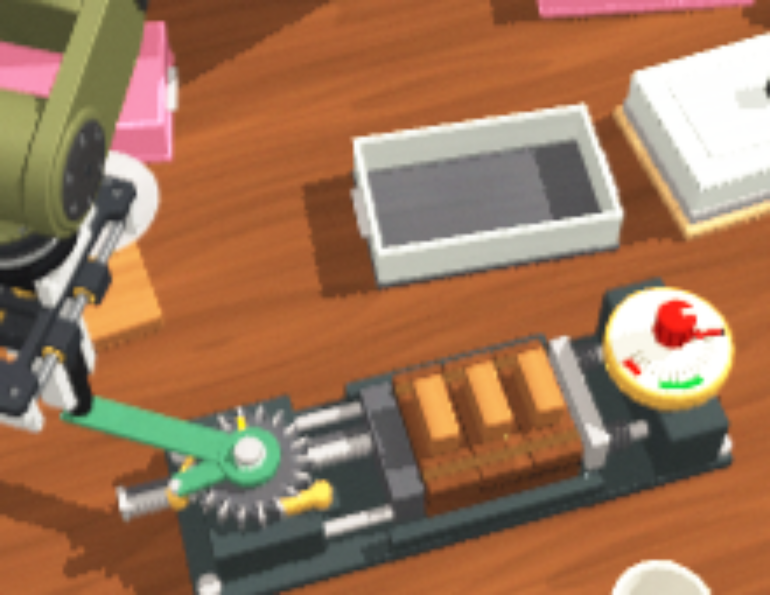

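{"name": "play_rows", "arguments": {
  "increments": [
    [[255,0,-1.13,-0.05,5],[255,0,-1.13,-0.05,5],[255,0,-1.13,-0.05,5],[255,0,-1.13,-0.05,5],[255,0,-1.13,-0.05,5],[255,0,-1.13,-0.05,5],[255,0,-1.13,-0.05,5],[255,0,-1.13,-0.05,5],[255,0,-1.13,-0.05,5],[255,0,-1.13,-0.05,5],[255,0,-1.13,-0.05,5],[255,0,-1.13,-0.05,5]]
  ]
}}

```text
time_s: 51.4
ee_pos: [0.5165, -0.1997, 0.127]
eef_rot: [2.391, 1.57, -0.858]
force: [8.7, -6.7, -10.1]
grip_width: 0.0214
```

{"name": "play_rows", "arguments": {
  "increments": [
    [[255,0,-1.13,-0.05,5],[255,0,-1.13,-0.05,5],[255,0,-1.0,-0.04,4.4],[255,0,0,0,0]]
  ]
}}

```text
time_s: 51.73
ee_pos: [0.5243, -0.1674, 0.1269]
eef_rot: [2.324, 1.57, -1.176]
force: [4.8, -2.9, -6.3]
grip_width: 0.0214
```

Run:
```python
from h import *
lev()
s=snap('scene','s26.png')
cv2.imwrite('pics/s26b.png',cv2.resize(s[190:320,170:350,::-1],None,fx=4.3,fy=4.3,interpolation=cv2.INTER_CUBIC))
```

```text
t 51.73 L 78.1 r 0.1302 jaw -110.5 want -110.6 Frad -5.5 Fback 1.0 Fz -6.3 w 0.0214
```

View pics/s26b.png

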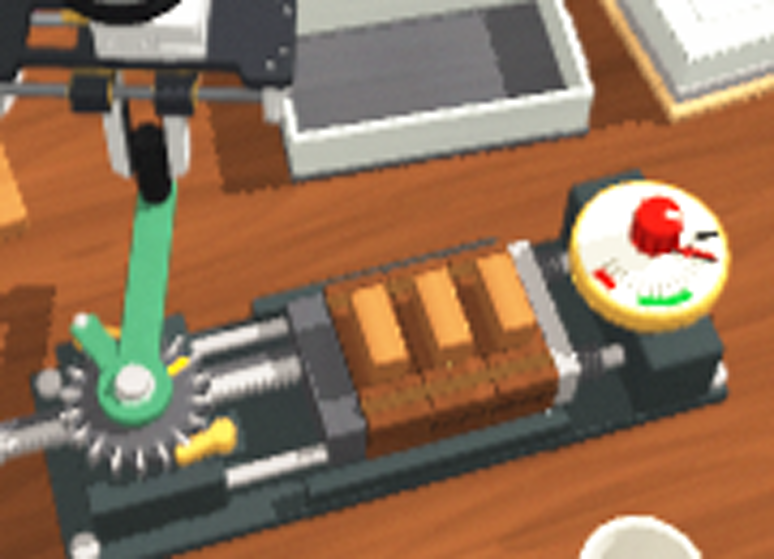

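{"name": "play_rows", "arguments": {
  "increments": [
    [[255,0,1.13,-0.05,-5],[255,0,1.13,-0.05,-5],[255,0,1.13,-0.05,-5],[255,0,1.13,-0.05,-5],[255,0,1.13,-0.05,-5],[255,0,1.13,-0.05,-5],[255,0,1.13,-0.05,-5],[255,0,1.13,-0.05,-5],[255,0,1.13,-0.05,-5],[255,0,1.13,-0.05,-5],[255,0,1.13,-0.05,-5],[255,0,1.13,-0.05,-5]]
  ]
}}

```text
time_s: 52.78
ee_pos: [0.5453, -0.2966, 0.1269]
eef_rot: [-1.067, 1.569, 2.772]
force: [-1.5, 3.0, -1.8]
grip_width: 0.0213
```

{"name": "play_rows", "arguments": {
  "increments": [
    [[255,0,1.13,-0.05,-5],[255,0,1.13,-0.05,-5],[255,0,1.0,-0.04,-4.4],[255,0,0,0,0]]
  ]
}}

```text
time_s: 53.12
ee_pos: [0.5698, -0.3195, 0.127]
eef_rot: [-0.564, 1.57, -2.758]
force: [-3.3, -6.0, -0.5]
grip_width: 0.0215
```

```bash
cat >> h.py <<'E'
def gauge(f):
    lev();s=snap('scene',f)
    cv2.imwrite('pics/z'+f,cv2.resize(s[220:285,285:350,::-1],None,fx=9,fy=9,interpolation=cv2.INTER_CUBIC))
    h=hsv(s);c=proj('scene',(.6605,.108,.103))
    def angs(m):
        ys,xs=np.nonzero(m[225:275,295:345]);A=[]
        for x,y in zip(xs+295,ys+225):
            P=onz('scene',x,y,.104);d=P[:2]-np.array([.6605,.108]);r=np.hypot(*d)
            if .020<r<.036: A.append((np.pi/2+np.radians(-2.5)-np.arctan2(d[1],d[0]),r))
        return np.array(A)
    b=angs(h[...,2]<90);r=angs(((h[...,0]<8)|(h[...,0]>172))&(h[...,1]>130)&(h[...,2]>90))
    for n,a in(('black',b),('red',r)):
        if len(a): print(n,len(a),np.sort(a[:,0]).round(2))
E
python3 - <<'E'
from h import *
gauge('s27.png')
E
```

```text
t 53.12 L 3.2 r 0.1310 jaw -35.7 want -35.7 Frad 6.8 Fback 0.8 Fz -0.5 w 0.0215
black 3 [0.09 0.11 0.29]
red 46 [-1.59 -1.54 -1.47 -1.43 -1.41 -1.35 -1.33 -1.31 -1.3  -1.22 -1.22 -1.21
 -1.21 -1.12 -1.12 -1.11 -1.1  -1.04 -1.03 -1.01 -0.98 -0.96 -0.94 -0.91
 -0.88 -0.88 -0.85 -0.83 -0.82 -0.78 -0.74 -0.66 -0.55 -0.46 -0.36 -0.29
 -0.17  0.41  0.42  0.46  0.47  0.48  0.5   0.53  0.55  0.73]
```

View pics/zs27.png

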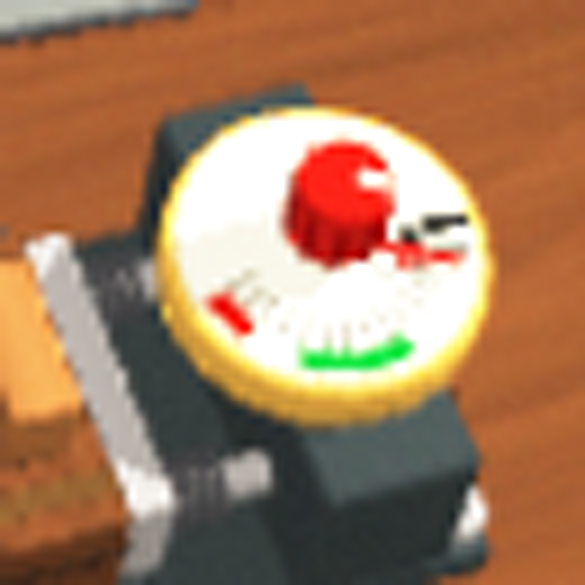

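{"name": "play_rows", "arguments": {
  "increments": [
    [[255,0,-1.13,-0.05,5],[255,0,-1.13,-0.05,5],[255,0,-1.13,-0.05,5],[255,0,-1.13,-0.05,5],[255,0,-1.13,-0.05,5],[255,0,-0.91,-0.03,4],[255,0,-0.91,-0.03,4],[255,0,-0.91,-0.03,4],[255,0,-0.91,-0.03,4],[255,0,0,0,0],[255,0,0,0,0]]
  ]
}}

```text
time_s: 54.08
ee_pos: [0.5189, -0.2421, 0.127]
eef_rot: [-0.466, 1.569, 2.905]
force: [-1.7, -2.2, -7.7]
grip_width: 0.0215
```

Run:
```python
from h import *
gauge('s28.png')
```

```text
t 54.08 L 44.7 r 0.1306 jaw -76.9 want -77.2 Frad 2.1 Fback 1.8 Fz -7.7 w 0.0215
black 2 [0.09 0.11]
red 52 [-1.59 -1.54 -1.47 -1.43 -1.41 -1.35 -1.33 -1.31 -1.3  -1.22 -1.22 -1.21
 -1.21 -1.12 -1.12 -1.11 -1.1  -1.04 -1.03 -1.01 -0.98 -0.96 -0.94 -0.91
 -0.88 -0.88 -0.85 -0.82 -0.78 -0.78 -0.74 -0.69 -0.66 -0.62 -0.61 -0.54
 -0.53 -0.47 -0.46 -0.39 -0.36  1.24  1.29  1.3   1.31  1.33  1.35  1.35
  1.37  1.39  1.42  1.53]
```

View pics/zs28.png

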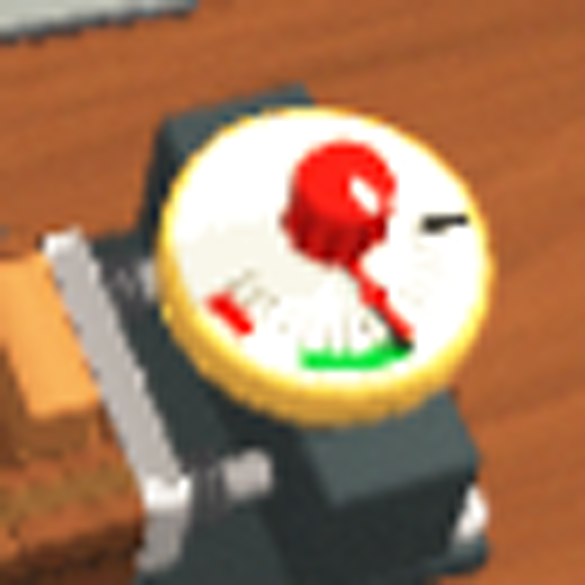

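Run:
```python
import h;from h import *
im={n:cv2.imread(f'pics/{n}.png')[:,:,::-1].copy() for n in('s18','s26','s27','s28')}
def ang(s):
    hh=hsv(s);out={}
    for nm,m in(('b',hh[...,2]<90),('r',((hh[...,0]<8)|(hh[...,0]>172))&(hh[...,1]>130)&(hh[...,2]>90)),('g',(hh[...,0]>50)&(hh[...,0]<75)&(hh[...,1]>120))):
        A=[]
        ys,xs=np.nonzero(m[225:275,295:345])
        for x,y in zip(xs+295,ys+225):
            P=onz('scene',x,y,.104);d=P[:2]-np.array([.6605,.108]);r=np.hypot(*d)
            if .022<r<.042:
                a=np.pi/2+np.radians(-2.5)-np.arctan2(d[1],d[0])
                if -.3<a<3.2:A.append(a)
        out[nm]=np.sort(A).round(2)
    return out
for n in im: print(n,ang(im[n]))
```

```text
s18 {'b': array([], dtype=float64), 'r': array([-0.29,  0.08,  0.09,  0.11,  0.12,  0.15,  0.17,  0.18,  0.19,
        0.2 ,  0.2 ,  0.29,  2.61,  2.65,  2.7 ,  2.74,  2.75,  2.79,
        2.83,  2.85,  2.88]), 'g': array([1.38, 1.44, 1.48, 1.5 , 1.54, 1.6 , 1.66, 1.68, 1.73, 1.74, 1.81,
       1.86, 1.87, 1.93, 1.99, 1.99, 2.05, 2.06, 2.12])}
s26 {'b': array([0.09, 0.11, 0.12, 0.13, 0.19]), 'r': array([-0.29,  0.42,  0.5 ,  0.53,  0.54,  0.55,  0.56,  0.58,  0.61,
        0.64,  0.68,  2.61,  2.65,  2.7 ,  2.74,  2.75,  2.79,  2.83,
        2.85,  2.88]), 'g': array([1.38, 1.44, 1.48, 1.5 , 1.54, 1.6 , 1.66, 1.68, 1.73, 1.74, 1.81,
       1.86, 1.87, 1.93, 1.99, 1.99, 2.05, 2.06, 2.12])}
s27 {'b': array([0.09, 0.11, 0.12, 0.13, 0.29]), 'r': array([-0.29,  0.41,  0.42,  0.46,  0.47,  0.48,  0.5 ,  0.53,  0.55,
        2.61,  2.65,  2.7 ,  2.74,  2.75,  2.79,  2.83,  2.85,  2.88]), 'g': array([1.38, 1.44, 1.48, 1.5 , 1.54, 1.6 , 1.66, 1.68, 1.73, 1.74, 1.81,
       1.86, 1.87, 1.93, 1.99, 1.99, 2.05, 2.06, 2.12])}
s28 {'b': array([0.09, 0.11, 0.12, 0.13, 1.44]), 'r': array([1.29, 1.3 , 1.31, 1.33, 1.35, 1.37, 1.39, 1.4 , 1.42, 2.61, 2.65,
       2.7 , 2.74, 2.75, 2.79, 2.83, 2.85, 2.88]), 'g': array([1.44, 1.48, 1.5 , 1.54, 1.57, 1.6 , 1.66, 1.68, 1.73, 1.74, 1.81,
       1.86, 1.87, 1.93, 1.99, 1.99, 2.05, 2.06, 2.12])}
```

{"name": "play_rows", "arguments": {
  "increments": [
    [[255,0,-0.91,-0.03,4],[255,0,-0.91,-0.03,4],[255,0,-0.91,-0.03,4],[255,0,-0.45,-0.01,2],[255,0,0,0,0],[255,0,0,0,0]]
  ]
}}

```text
time_s: 54.63
ee_pos: [0.5158, -0.211, 0.127]
eef_rot: [-0.067, 1.569, 3.06]
force: [-2.7, -4.9, -8.3]
grip_width: 0.0218
```

Run:
```python
from h import *
gauge('s29.png')
```

```text
t 54.63 L 58.4 r 0.1304 jaw -90.8 want -90.9 Frad 2.6 Fback 4.9 Fz -8.3 w 0.0218
black 2 [0.09 0.11]
red 55 [-1.59 -1.54 -1.47 -1.43 -1.41 -1.35 -1.33 -1.31 -1.3  -1.22 -1.22 -1.21
 -1.21 -1.12 -1.12 -1.11 -1.1  -1.04 -1.03 -1.01 -0.98 -0.96 -0.94 -0.91
 -0.88 -0.88 -0.85 -0.82 -0.78 -0.78 -0.74 -0.72 -0.69 -0.66 -0.62 -0.61
 -0.55 -0.54 -0.47 -0.46 -0.39 -0.36 -0.29 -0.17  1.65  1.69  1.71  1.72
  1.74  1.76  1.77  1.78  1.79  1.81  1.89]
```

View pics/zs29.png

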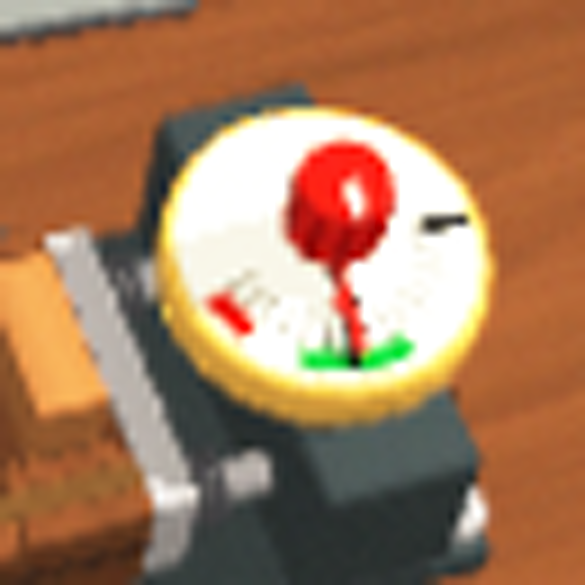

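{"name": "play_rows", "arguments": {
  "increments": [
    [[255,0,-0.68,-0.02,3],[255,0,-0.68,-0.02,3],[255,0,-0.23,0,1],[255,0,0,0,0],[255,0,0,0,0]]
  ]
}}

```text
time_s: 55.1
ee_pos: [0.5171, -0.1953, 0.127]
eef_rot: [0.171, 1.569, -3.107]
force: [-1.6, -5.9, -8.2]
grip_width: 0.0212
```

Run:
```python
from h import *
gauge('s30.png')
```

```text
t 55.1 L 65.3 r 0.1303 jaw -97.9 want -97.8 Frad 0.8 Fback 6.1 Fz -8.2 w 0.0212
black 3 [0.09 0.11 0.19]
red 56 [-1.59 -1.54 -1.47 -1.43 -1.41 -1.35 -1.33 -1.31 -1.3  -1.22 -1.22 -1.21
 -1.21 -1.12 -1.12 -1.11 -1.1  -1.04 -1.03 -1.01 -0.98 -0.96 -0.94 -0.91
 -0.88 -0.88 -0.85 -0.82 -0.78 -0.78 -0.74 -0.72 -0.69 -0.66 -0.62 -0.61
 -0.55 -0.54 -0.53 -0.47 -0.46 -0.39 -0.36  1.89  1.9   1.91  1.92  1.92
  1.92  2.    2.    2.    2.01  2.01  2.02  2.14]
```

{"name": "play_rows", "arguments": {
  "increments": [
    [[255,0,1.13,-0.05,-5],[255,0,1.13,-0.05,-5],[255,0,1.13,-0.05,-5],[255,0,0,0,0],[255,0,0,0,0]]
  ]
}}

```text
time_s: 55.57
ee_pos: [0.5167, -0.2293, 0.127]
eef_rot: [-0.306, 1.569, 2.958]
force: [-5.8, -5.2, -7.1]
grip_width: 0.0216
```

Run:
```python
from h import *
gauge('s31.png')
```

```text
t 55.57 L 50.4 r 0.1305 jaw -83.0 want -82.9 Frad 6.4 Fback 4.4 Fz -7.1 w 0.0216
black 7 [0.09 0.11 1.53 1.58 1.61 1.62 1.65]
red 49 [-1.59 -1.54 -1.47 -1.43 -1.41 -1.35 -1.33 -1.31 -1.22 -1.22 -1.21 -1.21
 -1.12 -1.12 -1.11 -1.1  -1.04 -1.03 -1.01 -0.98 -0.96 -0.94 -0.91 -0.88
 -0.88 -0.85 -0.82 -0.78 -0.78 -0.74 -0.72 -0.69 -0.66 -0.62 -0.61 -0.55
 -0.54 -0.53 -0.47 -0.46 -0.39 -0.36  1.89  1.9   1.91  1.92  1.92  1.92
  2.02]
```

View pics/zs31.png

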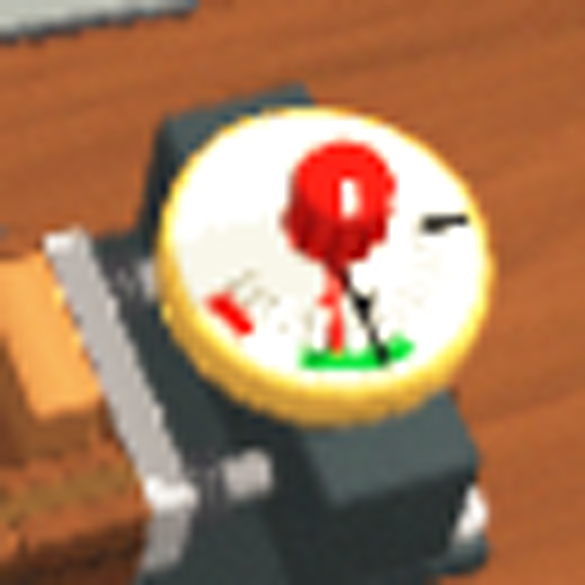

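{"name": "play_rows", "arguments": {
  "increments": [
    [[255,0,1.13,-0.05,-5],[255,0,1.13,-0.05,-5],[255,0,1.13,-0.05,-5],[255,0,0,0,0],[130,0,0,0,0],[130,0,0,0,0],[130,0,0,0,0],[130,0,0,0,0],[130,-1,0,0,0],[130,-2,0,0,0],[130,-3,0,0,0],[130,-3,0,0,0]]
  ]
}}

```text
time_s: 56.62
ee_pos: [0.5259, -0.2611, 0.2192]
eef_rot: [-1.229, 1.57, 2.299]
force: [-0.5, -0.4, 0.6]
grip_width: 0.046
```

{"name": "play_rows", "arguments": {
  "increments": [
    [[0,-2,0,0,0],[0,0,0,0,0],[0,0,0,0,0]]
  ]
}}

```text
time_s: 56.87
ee_pos: [0.5264, -0.2615, 0.239]
eef_rot: [2.276, 1.568, -0.48]
force: [-0.2, -0.5, -0.3]
grip_width: 0.0629
```

Run:
```python
from h import *
gauge('s32.png')
to(.4485,.318,.23,1.5)
```

```text
t 56.87 L 35.5 r 0.1292 jaw -67.9 want -68.0 Frad 0.4 Fback 0.4 Fz -0.3 w 0.0629
black 4 [0.09 0.11 1.58 1.62]
red 51 [-1.59 -1.54 -1.47 -1.43 -1.41 -1.35 -1.33 -1.31 -1.3  -1.22 -1.22 -1.21
 -1.21 -1.12 -1.12 -1.11 -1.1  -1.04 -1.03 -1.01 -0.98 -0.96 -0.94 -0.91
 -0.88 -0.88 -0.85 -0.82 -0.78 -0.78 -0.74 -0.72 -0.69 -0.66 -0.62 -0.61
 -0.55 -0.54 -0.53 -0.47 -0.46 -0.39 -0.36  1.89  1.9   1.91  1.92  1.92
  1.92  2.02  4.51]
now grasp [ 0.526  -0.2613  0.2563] jaw -67.9 q6 0.66 t 56.92 w 0.0663 F [-0.6 -0.  -0.7]
d xyz tool cm [  2.63 -56.59 -14.63] turn about x deg (yaw +69.4 => turn -69.4) tilt [ 0. -0. -1.]
```

View pics/zs32.png

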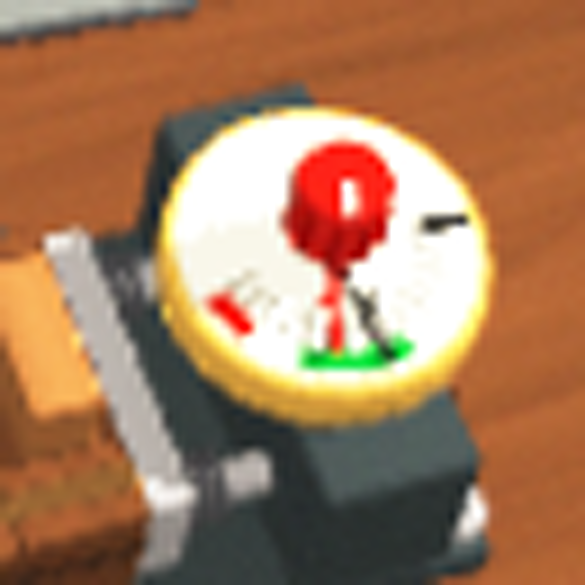

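View pics/s32.png

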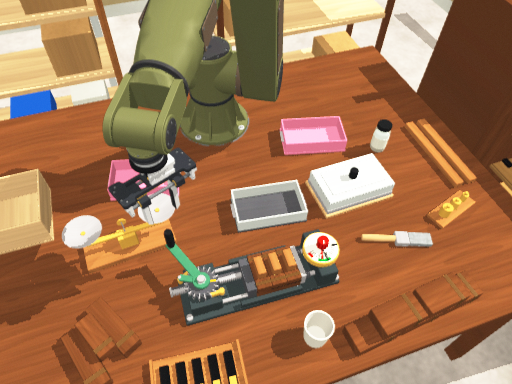

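{"name": "play_rows", "arguments": {
  "increments": [
    [[0,0,-1.6,-0.4,0],[0,0,-2.9,-0.75,0],[0,0,-2.9,-0.75,0],[0,0,-2.9,-0.75,0],[0,0,-2.9,-0.75,0],[0,0,-2.9,-0.75,0],[0,0,-2.9,-0.75,0],[0,0,-2.9,-0.75,0],[0,0,-2.9,-0.75,0],[0,0,-2.9,-0.75,0],[0,0,-2.9,-0.75,0],[0,0,-2.9,-0.75,0]]
  ]
}}

```text
time_s: 57.92
ee_pos: [0.4791, 0.0828, 0.2364]
eef_rot: [-0.32, 1.569, -3.076]
force: [0.6, 0.0, -0.6]
grip_width: 0.094
```

{"name": "play_rows", "arguments": {
  "increments": [
    [[0,0,-2.9,-0.75,0],[0,0,-2.9,-0.75,0],[0,0,-2.9,-0.75,0],[0,0,-2.9,-0.75,0],[0,0,-2.9,-0.75,0],[0,0,-2.9,-0.75,0],[0,0,-2.9,-0.75,0],[0,0,-2.8,-0.73,0],[0,0,0,0,-5],[0,0,0,0,-7],[0,0,0,0,-7],[0,0,0,0,-7]]
  ]
}}

```text
time_s: 58.92
ee_pos: [0.4479, 0.3179, 0.2361]
eef_rot: [-0.326, 1.568, -2.621]
force: [-0.8, 0.6, -0.1]
grip_width: 0.0941
```

{"name": "play_rows", "arguments": {
  "increments": [
    [[0,0,0,0,-7],[0,0,0,0,-7],[0,0,0,0,-7],[0,0,0,0,-7],[0,0,0,0,-7],[0,0,0,0,-7],[0,0,0,0,-1.4],[0,0,0,0,0],[0,0,0,0,0]]
  ]
}}

```text
time_s: 59.67
ee_pos: [0.4483, 0.3178, 0.2369]
eef_rot: [-1.08, 1.57, -2.628]
force: [0.1, 0.5, 0.1]
grip_width: 0.094
```

Run:
```python
from h import *
gauge('s33.png')
s=cv2.imread('pics/s33.png')[:,:,::-1].copy()
a=blob((hsv(s)[...,2]<80).astype(np.uint8),(345,160,365,185));print(a[0],a[1])
to(.4485,.318,.093,1.5)
```

```text
t 59.67 L 127.1 r 0.5666 jaw 1.3 want -159.6 Frad 0.4 Fback -0.3 Fz 0.1 w 0.094
black 5 [0.09 0.11 0.19 1.58 1.62]
red 51 [-1.59 -1.54 -1.47 -1.43 -1.41 -1.35 -1.33 -1.31 -1.3  -1.22 -1.22 -1.21
 -1.21 -1.12 -1.12 -1.11 -1.1  -1.04 -1.03 -1.01 -0.98 -0.96 -0.94 -0.91
 -0.88 -0.88 -0.85 -0.82 -0.78 -0.78 -0.74 -0.72 -0.69 -0.66 -0.62 -0.61
 -0.55 -0.54 -0.53 -0.47 -0.46 -0.39 -0.36  1.89  1.9   1.91  1.92  1.92
  1.92  2.02  4.51]
[353.22368421 172.94736842] [349 168   9  11  76]
now grasp [0.4483 0.3178 0.2559] jaw 1.3 q6 0.53 t 59.72 w 0.0936 F [0.5 0.5 0.4]
d xyz tool cm [16.29  0.03 -0.02] turn about x deg (yaw +0.2 => turn -0.2) tilt [-0.001 -0.    -1.   ]
```

View pics/s33.png

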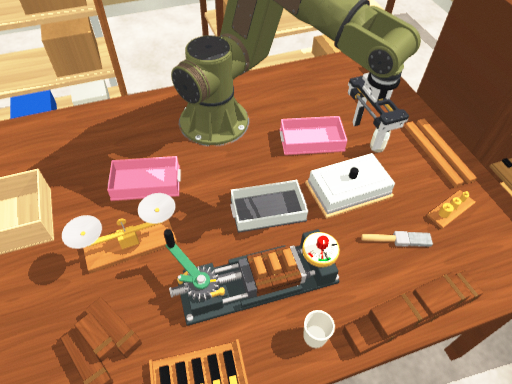

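Lid, moulds and needle are unchanged (needle at 1.58 apparent). Going down to grasp the knob.

{"name": "play_rows", "arguments": {
  "increments": [
    [[0,2,0,0,-0.2],[0,3,0,0,0],[0,3,0,0,0],[0,3,0,0,0],[0,2.5,0,0,0],[0,1.5,0,0,0],[0,1.1,0,0,0],[0,0,0,0,0],[0,0,0,0,0]]
  ]
}}

```text
time_s: 60.47
ee_pos: [0.4486, 0.318, 0.0768]
eef_rot: [2.408, 1.571, 0.866]
force: [0.2, 0.2, 0.9]
grip_width: 0.0937
```

{"name": "play_rows", "arguments": {
  "increments": [
    [[255,0,0,0,0],[255,0,0,0,0],[255,0,0,0,0],[255,0,0,0,0],[255,0,0,0,0],[255,0,0,0,0],[255,0,0,0,0],[255,0,0,0,0],[255,0,0,0,0],[255,-0.5,0,0,0],[255,-1,0,0,0],[255,-1.5,0,0,0]]
  ],
  "newtons": 25
}}

```text
time_s: 61.47
ee_pos: [0.4477, 0.3174, 0.1061]
eef_rot: [-1.058, 1.568, -2.598]
force: [0.3, 0.7, -4.1]
grip_width: 0.0252
```

Run:
```python
from h import *
to(.4395,.0470,.2,-7.6)
```

```text
now grasp [0.4478 0.3175 0.1249] jaw 1.7 q6 0.52 t 61.47 w 0.0252 F [ 0.3  0.7 -4.1]
d xyz tool cm [-7.47 -1.66 27.02] turn about x deg (yaw +-9.3 => turn 9.3) tilt [-0.002 -0.001 -1.   ]
```

{"name": "play_rows", "arguments": {
  "increments": [
    [[255,-2,0,0,0],[255,-2.5,0,0,0],[255,-2,-0.1,1,0],[255,-1,-0.15,2,0],[255,0,-0.2,2.5,0],[255,0,-0.2,2.5,0],[255,0,-0.2,2.5,0],[255,0,-0.2,2.5,0],[255,0,-0.2,2.5,0],[255,0,-0.2,2.5,0],[255,0,-0.2,2.5,0],[255,0,-0.2,2.5,0]]
  ]
}}

```text
time_s: 62.47
ee_pos: [0.4364, 0.0863, 0.1819]
eef_rot: [-1.52, 1.571, -3.061]
force: [-0.3, 1.1, -4.8]
grip_width: 0.0254
```

{"name": "play_rows", "arguments": {
  "increments": [
    [[255,0,0,2.5,0],[255,0,0,1.5,0],[255,0,0,0,3],[255,0,0,0,3],[255,0,0,0,3],[255,0,0,0,0],[255,0,0,0,0],[255,0,0,0,0]]
  ]
}}

```text
time_s: 63.13
ee_pos: [0.438, 0.0475, 0.1817]
eef_rot: [-0.371, 1.571, -2.067]
force: [0.5, -1.2, -5.5]
grip_width: 0.0253
```

Run:
```python
from h import *
to(.4393,.0470,.1256,-7.5)
s=snap('scene','s34.png')
cv2.imwrite('pics/s34b.png',cv2.resize(s[100:250,180:400,::-1],None,fx=3.5,fy=3.5))
```

```text
now grasp [0.438  0.0475 0.2005] jaw -7.2 q6 0.15 t 63.13 w 0.0253 F [ 0.5 -1.2 -5.5]
d xyz tool cm [7.49 0.14 0.03] turn about x deg (yaw +-0.3 => turn 0.3) tilt [-0. -0. -1.]
```

View pics/s34b.png

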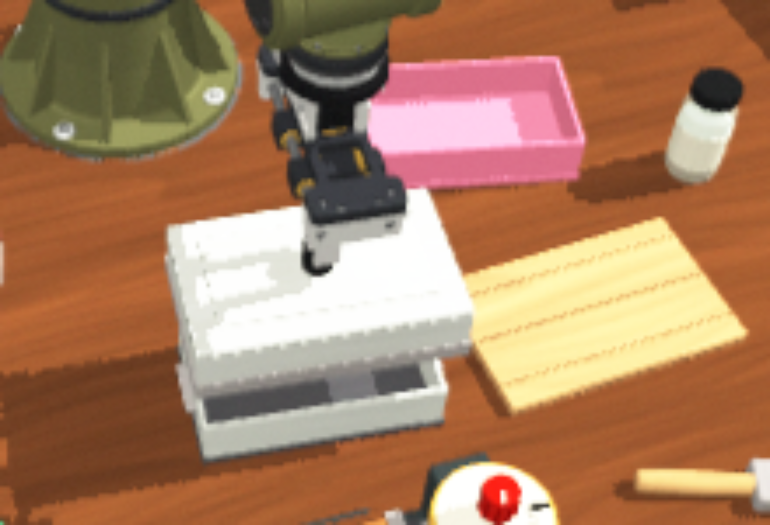

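Same pose as when lifted (compare s3b). Lowering slowly.

{"name": "play_rows", "arguments": {
  "increments": [
    [[255,1.5,0.14,0.03,0.3],[255,1.5,0,0,0],[255,1.5,0,0,0],[255,1,0,0,0],[255,0.5,0,0,0],[255,0.4,0,0,0],[255,0.3,0,0,0],[255,0.3,0,0,0],[255,0.2,0,0,0],[255,0,0,0,0],[255,0,0,0,0]]
  ]
}}

```text
time_s: 64.1
ee_pos: [0.4397, 0.0473, 0.1118]
eef_rot: [2.106, 1.569, 0.404]
force: [-14.9, 0.9, 23.1]
grip_width: 0.0253
```

Run:
```python
from h import *
to(.4393,.0470,.1256,-7.5)
s=snap('scene','s35.png')
cv2.imwrite('pics/s35b.png',cv2.resize(s[100:250,180:400,::-1],None,fx=3.5,fy=3.5))
```

```text
now grasp [0.4397 0.0473 0.1306] jaw -7.5 q6 0.16 t 64.1 w 0.0253 F [-14.9   0.9  23.1]
d xyz tool cm [ 0.5  -0.04  0.04] turn about x deg (yaw +0.0 => turn -0.0) tilt [ 0.001  0.001 -1.   ]
```

View pics/s35b.png

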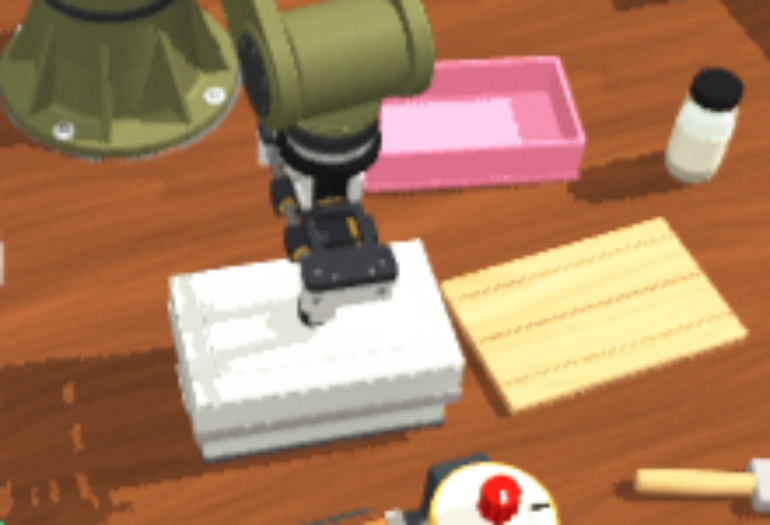

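{"name": "play_rows", "arguments": {
  "increments": [
    [[255,-0.3,0,0,0],[255,0,0,0,0],[0,0,0,0,0],[0,0,0,0,0],[0,0,0,0,0],[0,0,0,0,0],[0,0,0,0,0],[0,0,0,0,0],[0,0,0,0,0],[0,-2,0,0,0],[0,-3,0,0,0],[0,-2,0,0,0]]
  ]
}}

```text
time_s: 65.15
ee_pos: [0.4396, 0.047, 0.1843]
eef_rot: [1.716, 1.57, 0.013]
force: [-0.2, 0.5, 1.2]
grip_width: 0.0885
```

{"name": "play_rows", "arguments": {
  "increments": [
    [[0,-2,0,0,0],[0,0,-1,-2.5,0],[0,0,-1,-3,0],[0,0,-1,-3,0],[0,0,-1,-3,0],[0,0,0,-3,0],[0,0,0,-3,0],[0,0,0,-3,0],[0,0,0,-3,0],[0,0,0,0,0],[0,0,0,0,0]]
  ]
}}

```text
time_s: 66.07
ee_pos: [0.4305, 0.286, 0.2019]
eef_rot: [-0.836, 1.57, -2.537]
force: [0.5, 0.1, -0.3]
grip_width: 0.0941
```

Run:
```python
from h import *
s=snap('scene','s36.png');t=snap('top','t36.png')
cv2.imwrite('pics/s36b.png',cv2.resize(s[100:250,180:400,::-1],None,fx=3.5,fy=3.5))
ht,hs=hsv(t),hsv(s)
kt=blob((ht[...,2]<90).astype(np.uint8),(235,183,258,206));ks=blob((hs[...,2]<80).astype(np.uint8),(255,170,285,200))
print('knob',kt[0],ks[0],tri(kt[0],ks[0]))
w=blob(((ht[...,2]>185)&(ht[...,1]<40)).astype(np.uint8),(190,155,300,235));print('lid',w[1],rectz('top',w[2],.097))
a=cv2.imread('pics/s0.png');d=np.abs(a[150:245,220:320].astype(int)-s[150:245,220:320,::-1].astype(int)).max(2)
cv2.imwrite('pics/cmp.png',cv2.resize(np.hstack([a[150:245,220:320],s[150:245,220:320,::-1]]),None,fx=4,fy=4,interpolation=cv2.INTER_CUBIC))
```

```text
knob [245.81818182 193.71428571] [269.43678161 186.65517241] (array([0.43939276, 0.04693137, 0.11392512]), np.float64(4.0085380384264065e-05))
lid [ 197  162   99   68 4997] (array([437.4,  47.5]), (220.8, 136.6), -7.98)
```

View pics/cmp.png

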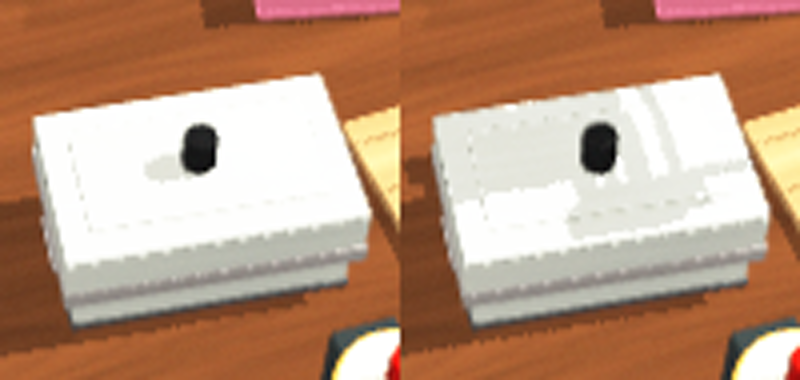

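View pics/t36.png

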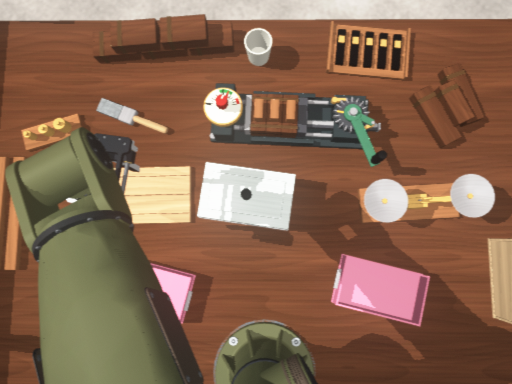

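The lid is seated: knob within 1.2 mm of its original point, same outline. The balance pans are at the same pixels as before. Last gauge check, then hand in.

Run:
```python
from h import *
gauge('s37.png')
a=cv2.imread('pics/s0.png').astype(int);b=cv2.imread('pics/s37.png').astype(int)
print('balance diff',np.abs(a-b)[185:270,55:180].max(2).mean())
```

```text
t 66.17 L 124.1 r 0.5424 jaw -7.6 want -156.6 Frad -0.4 Fback -0.2 Fz -0.8 w 0.0933
black 5 [0.09 0.11 0.19 1.58 1.62]
red 51 [-1.59 -1.54 -1.47 -1.43 -1.41 -1.35 -1.33 -1.31 -1.3  -1.22 -1.22 -1.21
 -1.21 -1.12 -1.12 -1.11 -1.1  -1.04 -1.03 -1.01 -0.98 -0.96 -0.94 -0.91
 -0.88 -0.88 -0.85 -0.83 -0.82 -0.78 -0.78 -0.74 -0.72 -0.69 -0.66 -0.62
 -0.61 -0.55 -0.54 -0.53 -0.47 -0.46 -0.39 -0.36  1.89  1.9   1.91  1.92
  1.92  1.92  2.02]
balance diff 13.006776470588235
```

View pics/zs37.png

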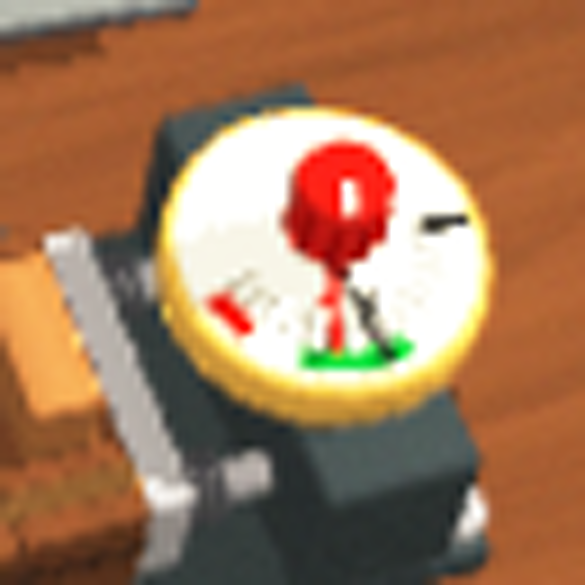

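View pics/s37.png

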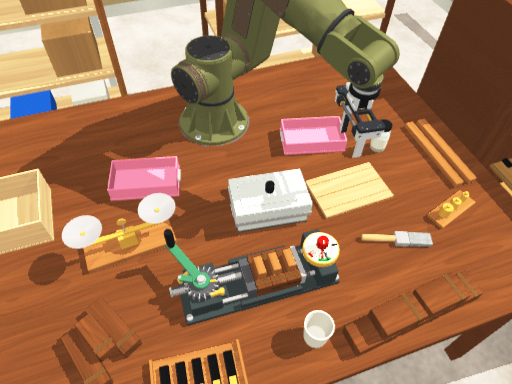

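Run:
```python
from h import *
print(ctrl.hand_in())
```

```text
the job is handed in; nothing more can be done
None
```

The job is done as asked, in the order given, and handed in at about 66 s of the 210 s allowed. `hand_in` gives no verdict.

**What I did:**
1. Set the lid flat, knob up, in the middle of the board.
2. Stood all three moulds upright in the press bed.
3. Turned the red peak pointer back to its zero stop.
4. Swung the ratchet lever until the needle was in the green, then let it go.
5. Put the lid back on the warm box.

**Last checks:**
- **Gauge:** with the lever let go, the needle stayed at about 1.4 rad, inside the green band (1.1 to 2.0). The peak pointer stopped at about 1.75, well short of the red at 2.4. My raw image angles read 0.1 to 0.2 rad high, judged by the pointer at its zero stop and the start of the red zone, so I corrected for that.
- **Lid:** the knob is within 1.2 mm of where it started, and the outline matches the first picture. Its measured angle differs by about 0.5°, which is within the measuring error.
- **Lid contact:** when I set it down, the gripper met contact about 5 mm higher than I had worked out. The knob measured after release shows the lid fully seated, so I put this down to the fingers slipping on the knob.
- **Balance:** its pans sit at the same pixels as at the start. A plain picture difference there was not zero (mean 13 grey levels); I took that to be the moved lever and shadows and did not separate them out.

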